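# Make up the lunch stand and the coffee stand

## Robot

A 6-joint arm with a two-finger parallel gripper is mounted at the origin on a cart in front of the work surface, level with it; the furniture and walls round the work are solid. World frame = base frame: x ahead of the robot, y to its left, z up, the work surface at z = 0. Lengths are in m, angles in rad, forces in N, time in s.
With the tool pointing down it reaches from about 0.35 to 0.775 m from the base axis. Payload 5.5 kg.
Tool frame: the origin (TCP) lies midway between the tips of the shut fingers; the grasp point (between the pads) lies 19 mm behind it (env.tcp_to_grasp is the distance from the TCP to the grasp point, in m); z points along the fingers, y is the direction in which the jaws open and shut (so a half turn about z gives the same grasp; the last joint's range is limited). The gripper opens to 85 mm and grips with 20 to 120 N. Pads are 22 mm wide; open, the fingers measure 114 mm over their backs; the gripper's body (76 mm by 85 mm) begins 54 mm behind the grasp point. The pads swing forward as they close: fully open they stand 13 mm farther back than shut.
Start: joints at [1.109, 0.313, 0.046, 1.304, 0, 1.431], TCP at [0.182, 0.546, 0.231] pointing down, gripper open.
Joint ranges: [-2.76, 2.76], [-0.86, 1.69], [-1.03, 1.26], [-2.2, 2.34], [-1.47, 1.5], [-3.14, 3.14]. Speed limits (rad/s): [2.57, 2.57, 3.14, 3.14, 3.14, 3.14].

## Interface

Orientations are given as a unit quaternion [w, x, y, z].
In Python, from workcell import get_state, viewer, hand_in, finder, env gives the robot as it stands.
- The arm moves only by the tool arm_command, never from a script. Its argument "motion" is a list of rows, each an object of numbers: "x", "y", "z": the shift along the tool's x, y, z in mm; "rx", "ry", "rz": the turn, a rotation vector about the tool's x, y, z in degrees; "hand": the closure, from -1 (fully open) to 1 (shut). A call has 1 to 10 rows; each row is the pose to reach, as a shift and turn from the pose commanded when the call began, along the tool's axes at that moment; what a row does not reach only later rows make up. A row lasts 1/8 s, in which the tool goes at most 62.5 mm and 10.7 degrees, less where a joint would pass 70% of its speed; a pose out of reach is approached as far as the arm can. A call with a gripper value outside its range is refused whole. The fingers move at their own pace and stop on an object; "force" is the grip in N (left out, the last holds). Time passes only in rows, so rows that repeat a pose let the fingers close. It gives the time, the measured TCP pose, the force and the opening at its end, in the units of the state.
- get_state(): the state, without advancing time (a new reading comes with each control period).
- viewer.read_camera(name): name is "scene" or "top" or "wrist"; returns a dict with "image" (400x640x3 uint8, red, green, blue), "z_map" (400x640 float32, m along the optical axis (not along the pixel's ray), 0 where there is no reading), "intrinsics" (3x3 intrinsics, pixels), "k1" (the pictures are not rectified: a ray, as slopes to the right and down, at radius r is drawn at 1 + k1 r^2 times it, then the intrinsics apply), "rvec" (rotation vector, rad) and "tvec" (3), from world to camera coordinates, as OpenCV has them. Camera axes: x right, y down, z forward; pixel columns grow to the right and rows downward; lengths in m; the calibration is good to about 2 mm. A picture is of the moment at which its call begins.
- hand_in(): hands the job in, once; it reports no verdict.
Trained networks look in a picture, given as the dict that the camera call returned (one of the last four; its "shot" number tells which), for a name from the list of things; names that differ only in an ending like _2 or _b are one class to them, and where a whole thing is asked for, a point or a joint stands for the part that bears it (a point fixed in the world has none). Each returns a list of dicts, best first, with "score" (0 to 1); they miss things now and then, are a little off and sometimes report something else, mostly with a low value. They report only what shows in the picture. A call takes as long as a camera call. They do not tell look-alikes from the thing itself.
- finder.find_in(picture, query): "at" ([column, row] in pixels, amid what is visible of it).
- finder.masks_of(picture, query): "region" (400x640 bool, what is visible of it) and "at" ([column, row] in pixels, amid what is visible of it).
The state is a dict: "clock": time; "joint_pos": joint angles; "qvel": joint speeds; "tau": joint torques, N m; "tcp_pos": TCP position; "orientation": TCP orientation; "wrist_force": force on the tool from outside, world axes, zero at the start; "ft_torque": the same for the moment, N m; "finger_gap": finger opening in m.
Only numpy, scipy, OpenCV 4.12 (cv2) and the standard library are available. Lean on these libraries where they do the work, as an engineer would, in place of code of your own. Each camera call takes 0.05 s, during which the arm holds its last target.

## Task

Make up two table stands from the stock that stands round them: the long stand with three cut-outs goes to the lunch table and takes the wooden pepper mill, the squeeze bottle and the black-capped spice jar; the short stand with two cut-outs goes with the coffee and takes the tall biscuit packet and the little dropper bottle. Lower each thing, without dropping it, into the cut-out that matches its outline, so that it stands upright on the base board, and let go. The drink can and the tin of paste are in neither kit: leave them standing where they are.

Things in the scene. Friction and masses are not known exactly. Their poses are not given: they have to be found in the camera images.
- mill: Dark turned-wood pepper mill, 170 mm tall, stands on the worktop. Foot 58 mm in diameter; round head 48 mm in diameter between 123 and 159 mm above the foot (a good place to grip, at about 140 mm), small knob on top. Does not turn or come apart. About 0.18 kg. Round, yaw is of no matter. Origin: centre of its underside, z up.
- squeeze_bottle: Oval upright sauce bottle with a wide white cap on top, 154 mm tall; its body is 46 mm along its own x and 63 mm along its own y. The cap is round, 46 mm in diameter, from 129 to 154 mm above the foot; grip it across x at about 140 mm. About 0.22 kg. Origin: centre of its underside, z up.
- spice_jar: Short round glass spice jar with a black cap, 41 mm in diameter all the way up, 105 mm tall; grip at about 80 mm. It stands beside or behind the stands; a like jar in the far left corner, behind the wire basket, is not meant. About 0.11 kg. Round, yaw is of no matter. Origin: centre of its underside, z up.
- packet: Tall upright oblong cardboard packet of biscuits, 38 mm along its own x, 65 mm along its own y, 166 mm tall, stiff; grip across x (the 38 mm) at about 140 mm. About 0.07 kg. Origin: centre of its underside, z up.
- dropper_bottle: Small round brown bottle with a black dropper top, 102 mm tall: body 33 mm in diameter up to about 60 mm, collar 24 mm in diameter from 62 to 77 mm, thin rubber teat above; grip the body at about 56 mm. About 0.07 kg. Round, yaw is of no matter. Origin: centre of its underside, z up.
- can: Drink can near the stands, 53 mm in diameter, 134 mm tall, standing; belongs to neither kit and is left alone. Origin: centre of its underside, z up.
- paste_tin: Low round food tin, 57 mm in diameter, 72 mm tall, standing; belongs to neither kit and is left alone. Origin: centre of its underside, z up.
- long_stand: Long pale wood two-deck stand, loose: 98 mm (x) by 262 mm (y). Things stand on its base board, 13 mm up; deck above it 8 mm thick, top at 40 mm, has cut-outs at x = 0: round 72 mm at y = +83 mm (mill), oblong 60 (x) by 77 mm (y) at y = -4 mm (bottle), round 55 mm at y = -83 mm (jar, easier before bottle). End bows 63 mm high. Origin: centre of underside; yaw at start within 0.25 rad of world.
- short_stand: Short stand of the same build and heights (board 13, deck top 40, end bows 63 mm), loose: 86 mm (x) by 174 mm (y). Cut-outs at x = 0: oblong 52 (x) by 79 mm (y) at y = +33 mm (packet), round 47 mm at y = -46 mm (dropper bottle; a gripper may be too wide for it once the tall packet stands). Origin: centre of underside; yaw at start within 0.25 rad of world.
Not all that is in view belongs to the job. Leave any pink look-alike of the squeeze_bottle alone.

How it is judged:
By the outcome, as a careful person would: the job done as asked, in the order asked, and still so for the second after the job is handed in, with the robot touching nothing.
It also fails if it takes over 128 s, if anything falls off the work surface, if the arm or the gripper's body presses on something with over 40 N, if the wrist force passes 120 N, or if a joint passes its speed limit or range.

## Working session

There is one attempt and no reset: what is moved stays moved. The work goes in short steps, Python scripts to look and compute and a tool call to move; the robot and the scene stay as the last step left them, time stands still between calls to the robot, and variables do not carry over. Pictures are saved under pics/ and viewed, and the job is handed in when it is done.

Besides the shell and the picture viewer there is one more tool, called after "Call:" as name(argument=value, ...) on one line, values as JSON. arm_command: Moves the arm, as the interface text tells. Its arguments: {"type":"object","properties":{"motion":{"type":"array","items":{"type":"object","properties":{"x":{"type":"number"},"y":{"type":"number"},"z":{"type":"number"},"rx":{"type":"number"},"ry":{"type":"number"},"rz":{"type":"number"},"hand":{"type":"number"}}}},"force":{"type":"number"}},"required":["motion"]}

```bash
ls; mkdir -p pics
cat > h.py <<'E'
import numpy as np, cv2
from workcell import get_state, viewer, hand_in, finder, env
def save(img,name): cv2.imwrite('pics/'+name,cv2.cvtColor(np.ascontiguousarray(img),cv2.COLOR_RGB2BGR))
def cam(c):
    R=cv2.Rodrigues(np.array(c['rvec'],float))[0]; return R,np.array(c['tvec'],float).ravel(),np.array(c['intrinsics'],float),float(c['k1'])
def unproj(c,uv,z=None):
    R,t,K,k1=cam(c); uv=np.atleast_2d(uv).astype(float)
    n=cv2.undistortPoints(uv.reshape(-1,1,2),K,np.array([k1,0,0,0,0])).reshape(-1,2)
    d=np.c_[n,np.ones(len(n))]
    if z is None:
        zz=c['z_map'][uv[:,1].astype(int),uv[:,0].astype(int)]
        return (d*zz[:,None]-t)@R
    o=-R.T@t; w=d@R; s=(z-o[2])/w[:,2]; return o+w*s[:,None]
def proj(c,P):
    R,t,K,k1=cam(c); return cv2.projectPoints(np.atleast_2d(P).astype(float),np.array(c['rvec'],float),t,K,np.array([k1,0,0,0,0]))[0].reshape(-1,2)
def cloud(c):
    v,u=np.mgrid[0:400,0:640]; P=unproj(c,np.c_[u.ravel(),v.ravel()]); P[c['z_map'].ravel()<=0]=np.nan
    return P.reshape(400,640,3)
E
python3 - <<'E'
from h import *
import pickle
s=get_state(); print(s); print(env.tcp_to_grasp)
for n in ['scene','top','wrist']:
    c=viewer.read_camera(n); save(c['image'],n+'0.png'); pickle.dump(c,open(n+'0.pkl','wb'))
    R,t,K,k1=cam(c); print(n,-R.T@t,K.ravel(),k1)
E
```

```text
pics
{'clock': 0.0, 'joint_pos': array([ 1.10943205e+00,  3.13996411e-01,  4.49733988e-02,  1.30360063e+00,
       -1.67614250e-05,  1.43121370e+00]), 'qvel': array([-0.00157739,  0.0006879 ,  0.00035806, -0.00104852,  0.0012181 ,
        0.00102466]), 'tau': array([-5.24142779e-04, -4.80623531e+01,  2.98534369e+01,  1.94012630e-02,
       -2.28134122e-04, -5.79502739e-06]), 'tcp_pos': array([0.18162101, 0.54502031, 0.23040886]), 'orientation': array([-2.62411699e-04,  1.60197518e-01,  9.87084556e-01, -8.75201087e-04]), 'wrist_force': array([ 0.59159138,  0.64523953, -0.06766796]), 'ft_torque': array([ 0.00883909, -0.00551753, -0.00754214]), 'finger_gap': 0.08548292002908714}
0.0187
scene [0.06038386 0.88376473 0.5911901 ] [368.76579269   0.         319.53942774   0.         368.76579269
 203.1593433    0.           0.           1.        ] -0.010556087847045682
top [0.31639787 0.04012948 1.22589415] [375.1819865    0.         320.80979658   0.         375.1819865
 196.82703303   0.           0.           1.        ] 0.016764282583294182
wrist [0.10141966 0.57221307 0.37433796] [335.96145115   0.         315.77450736   0.         335.96145115
 199.23052936   0.           0.           1.        ] 0.013024318572952436
```

View pics/scene0.png

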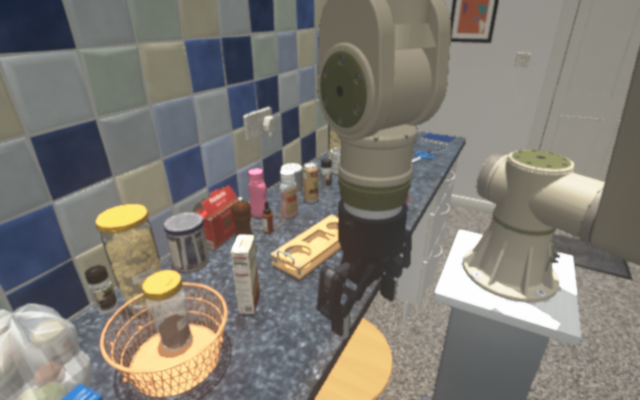

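View pics/top0.png

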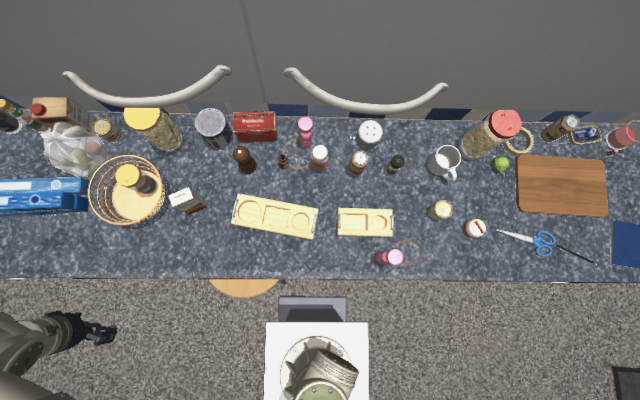

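View pics/wrist0.png

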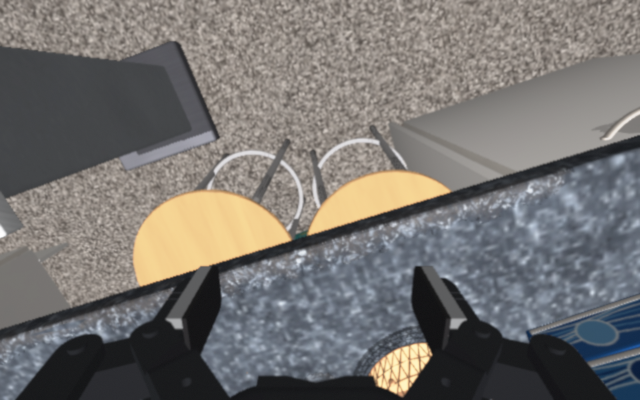

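Run:
```python
from h import *
import pickle
c=viewer.read_camera('top'); pickle.dump(c,open('top1.pkl','wb'))
im=c['image'][90:280,130:430]; save(cv2.resize(im,None,fx=2.66,fy=2.66,interpolation=cv2.INTER_CUBIC),'topcrop.png')
sc=pickle.load(open('scene0.pkl','rb'));im=sc['image'][140:330,180:360]; save(cv2.resize(im,None,fx=3,fy=3,interpolation=cv2.INTER_CUBIC),'scenecrop.png')
for q in ['mill','squeeze_bottle','spice_jar','packet','dropper_bottle','can','paste_tin','long_stand','short_stand']:
    for r in finder.find_in(c,q)[:4]:
        print(q,round(r['score'],2),np.round(r['at']),unproj(c,[r['at']])[0].round(3))
```

```text
mill 0.86 [242. 160.] [0.628 0.233 0.142]
squeeze_bottle 0.89 [305. 130.] [0.725 0.048 0.151]
squeeze_bottle 0.69 [390. 258.] [ 0.346 -0.201  0.154]
squeeze_bottle 0.67 [316. 155.] [0.647 0.013 0.149]
spice_jar 0.51 [392. 164.] [ 0.638 -0.226  0.097]
packet 0.58 [188. 204.] [0.497 0.385 0.13 ]
packet 0.15 [316. 156.] [0.645 0.014 0.149]
dropper_bottle 0.68 [284. 159.] [0.652 0.113 0.078]
dropper_bottle 0.37 [366. 220.] [ 0.471 -0.154  0.015]
can 0.61 [358. 162.] [ 0.635 -0.116  0.129]
can 0.35 [286. 159.] [0.658 0.108 0.061]
paste_tin 0.66 [439. 208.] [ 0.506 -0.379  0.069]
paste_tin 0.25 [186. 199.] [0.504 0.381 0.165]
long_stand 0.88 [274. 217.] [0.476 0.146 0.011]
long_stand 0.25 [357. 164.] [ 0.628 -0.111  0.129]
short_stand 0.57 [364. 222.] [ 0.466 -0.15   0.012]
```

View pics/topcrop.png

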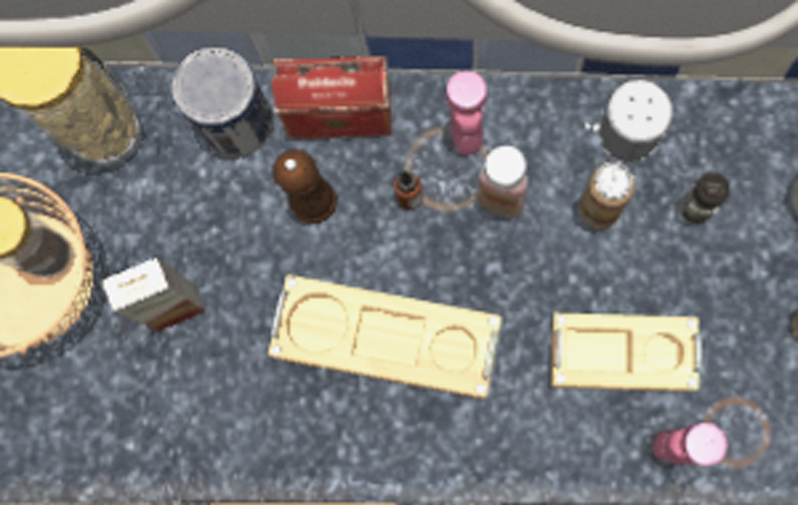

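View pics/scenecrop.png

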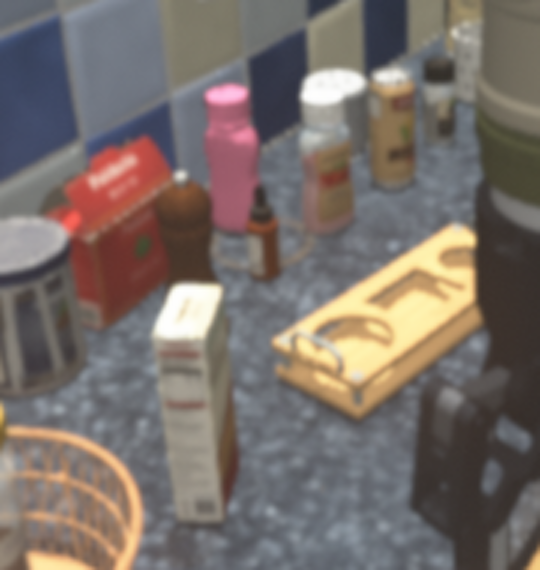

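Run:
```python
from h import *
import pickle
c=pickle.load(open('top1.pkl','rb')); P=cloud(c); 
objs={'mill':((.62,.225),.05,(.125,.16)),'bottle':((.645,.01),.045,(.14,.165)),'jar':((.64,-.226),.04,(.09,.115)),'packet':((.50,.385),.06,(.155,.175)),'dropper':((.65,.11),.035,(.03,.06)),'dropper_top':((.65,.11),.035,(.065,.11)),'can':((.635,-.115),.045,(.12,.145)),'pinkN':((.346,-.2),.05,(.14,.165)),'tin':((.506,-.38),.05,(.06,.08)),'pinkF':((.725,.048),.05,(.14,.165)),'redbox':((.72,.20),.09,(.08,.3))}
for n,(xy,r,(a,b)) in objs.items():
    m=(np.hypot(P[...,0]-xy[0],P[...,1]-xy[1])<r)&(P[...,2]>a)&(P[...,2]<b)
    Q=P[m]; 
    if len(Q)<3: print(n,len(Q)); continue
    rect=cv2.minAreaRect(Q[:,:2].astype(np.float32)*1000)
    print(n,len(Q),'mean',Q.mean(0).round(3),'rect',np.round(rect[0]),np.round(rect[1]),round(rect[2]),'zmax',Q[:,2].max().round(3))
for n,x,y0,y1 in [('long',.47,0.0,.3),('short',.47,-.26,-.06)]:
    m=(P[...,0]>.38)&(P[...,0]<.58)&(P[...,1]>y0)&(P[...,1]<y1)&(P[...,2]>.033)&(P[...,2]<.048)
    Q=P[m]; rect=cv2.minAreaRect(Q[:,:2].astype(np.float32)*1000); print(n,len(Q),rect, Q[:,2].mean())
m=(P[...,2]>.1)
from scipy import ndimage as nd
L,k=nd.label(m&(P[...,0]>.3)&(P[...,0]<.9)&(abs(P[...,1])<.55))
for i in range(1,k+1):
    Q=P[L==i]
    if len(Q)>15: print(i,len(Q),Q.min(0).round(3),Q.max(0).round(3))
```

```text
mill 197 mean [0.643 0.237 0.149] rect [645. 240.] [41. 48.] 9 zmax 0.159
bottle 182 mean [0.656 0.005 0.152] rect [657.   6.] [42. 42.] 3 zmax 0.158
jar 142 mean [ 0.65  -0.24   0.103] rect [ 651. -241.] [39. 40.] 82 zmax 0.11
packet 291 mean [0.512 0.397 0.163] rect [513. 397.] [37. 62.] 24 zmax 0.169
dropper 47 mean [0.652 0.118 0.049] rect [657. 119.] [28. 33.] 18 zmax 0.06
dropper_top 42 mean [0.657 0.12  0.082] rect [658. 120.] [17. 21.] 16 zmax 0.1
can 199 mean [ 0.647 -0.119  0.128] rect [ 646. -120.] [48. 47.] 78 zmax 0.136
pinkN 200 mean [ 0.351 -0.212  0.152] rect [ 351. -212.] [43. 42.] 46 zmax 0.157
tin 276 mean [ 0.506 -0.391  0.068] rect [ 505. -391.] [54. 60.] 22 zmax 0.077
pinkF 178 mean [0.744 0.05  0.152] rect [746.  50.] [43. 42.] 36 zmax 0.16
redbox 990 mean [0.741 0.211 0.121] rect [736. 223.] [120. 179.] 55 zmax 0.169
long 1421 ((479.0386047363281, 141.68756103515625), (261.6732177734375, 98.61066436767578), 79.83948516845703) 0.03875765712200571
short 860 ((464.8012390136719, -146.50772094726562), (172.70716857910156, 86.41304779052734), 89.20594787597656) 0.03863230258211672
1 70544 [ 0.44 -0.55  0.1 ] [0.833 0.55  1.039]
2 787 [0.707 0.294 0.1  ] [0.803 0.389 0.128]
3 696 [0.735 0.143 0.1  ] [0.801 0.276 0.151]
6 249 [0.717 0.027 0.1  ] [0.77 0.07 0.16]
10 253 [ 0.636 -0.021  0.1  ] [0.678 0.032 0.158]
11 251 [0.624 0.217 0.107] [0.675 0.266 0.169]
12 248 [ 0.622 -0.144  0.1  ] [ 0.672 -0.094  0.136]
14 124 [ 0.63 -0.26  0.1 ] [ 0.67  -0.222  0.11 ]
16 347 [0.542 0.52  0.101] [0.607 0.55  0.158]
18 444 [0.485 0.363 0.1  ] [0.541 0.432 0.169]
21 256 [ 0.33  -0.235  0.102] [ 0.373 -0.184  0.157]
```

```bash
cat >> h.py <<'E'
from scipy.spatial.transform import Rotation as Ro
def cur():
    s=get_state(); q=s['orientation']; return s,np.array(s['tcp_pos']),Ro.from_quat([q[1],q[2],q[3],q[0]])
def goal(xyz,psi):
    s,p,R=cur(); a=np.radians(psi)
    y=np.array([np.cos(a),np.sin(a),0]); z=np.array([0,0,-1.]); x=np.cross(y,z)
    T=Ro.from_matrix(np.c_[x,y,z])
    rv=(R.inv()*T).as_rotvec(degrees=True); sh=R.inv().apply(np.array(xyz)-p)*1000
    print('to',xyz,psi,'shift',sh.round(1),'rv',rv.round(1),'rows',(np.abs(np.linalg.norm(sh))/62.5).round(1),(np.linalg.norm(rv)/10.7).round(1))
def st():
    s,p,R=cur(); yv=R.as_matrix()[:,1]
    print('t',round(s['clock'],2),'tcp',p.round(4),'psi',np.degrees(np.arctan2(yv[1],yv[0])).round(1),'tilt',R.as_matrix()[:,2].round(3),'F',np.round(s['wrist_force'],1),'gap',round(s['finger_gap'],4),'q',np.round(s['joint_pos'],2))
E
python3 -c "
from h import *
st(); goal([.645,.24,.30],90)"
```

```text
t 0.65 tcp [0.1819 0.5455 0.2314] psi 71.6 tilt [ 0.  0. -1.] F [-0.9  0.7 -0.3] gap 0.0856 q [ 1.11  0.31  0.05  1.3  -0.    1.43]
to [0.645, 0.24, 0.3] 90 shift [-536.  -143.4  -68.6] rv [  0.    0.  -18.4] rows 8.9 1.7
```

Call:
arm_command(motion=[{"z": -69, "hand": -1}, {"x": -536, "y": -143, "z": -69, "rz": -18.4}, {"x": -536, "y": -143, "z": -69, "rz": -18.4}, {"x": -536, "y": -143, "z": -69, "rz": -18.4}, {"x": -536, "y": -143, "z": -69, "rz": -18.4}, {"x": -536, "y": -143, "z": -69, "rz": -18.4}, {"x": -536, "y": -143, "z": -69, "rz": -18.4}, {"x": -536, "y": -143, "z": -69, "rz": -18.4}, {"x": -536, "y": -143, "z": -69, "rz": -18.4}, {"x": -536, "y": -143, "z": -69, "rz": -18.4}])

```text
invalid input at $.motion[0]: expected keys x, y, z, rx, ry, rz, hand
```

Call:
arm_command(motion=[{"x": 0, "y": 0, "z": -69, "rx": 0, "ry": 0, "rz": 0, "hand": -1}, {"x": -536, "y": -143, "z": -69, "rx": 0, "ry": 0, "rz": -18.4, "hand": -1}, {"x": -536, "y": -143, "z": -69, "rx": 0, "ry": 0, "rz": -18.4, "hand": -1}, {"x": -536, "y": -143, "z": -69, "rx": 0, "ry": 0, "rz": -18.4, "hand": -1}, {"x": -536, "y": -143, "z": -69, "rx": 0, "ry": 0, "rz": -18.4, "hand": -1}, {"x": -536, "y": -143, "z": -69, "rx": 0, "ry": 0, "rz": -18.4, "hand": -1}, {"x": -536, "y": -143, "z": -69, "rx": 0, "ry": 0, "rz": -18.4, "hand": -1}, {"x": -536, "y": -143, "z": -69, "rx": 0, "ry": 0, "rz": -18.4, "hand": -1}, {"x": -536, "y": -143, "z": -69, "rx": 0, "ry": 0, "rz": -18.4, "hand": -1}, {"x": -536, "y": -143, "z": -69, "rx": 0, "ry": 0, "rz": -18.4, "hand": -1}], force=40)

```text
clock: 1.9
tcp_pos: [0.6468, 0.2389, 0.3005]
orientation: [0.0, 0.0, 1.0, 0.0]
wrist_force: [0.0, 0.9, 0.6]
finger_gap: 0.0856
```

Run:
```python
from h import *
st(); goal([.645,.24,.30],90)
c=viewer.read_camera('wrist'); save(c['image'],'w1.png')
P=cloud(c)
for n,xy,r,a,b in [('mill',(.64,.24),.05,.125,.157),('dropper',(.657,.118),.035,.03,.06),('bottle',(.657,.006),.05,.05,.12)]:
    m=(np.hypot(P[...,0]-xy[0],P[...,1]-xy[1])<r)&(P[...,2]>a)&(P[...,2]<b); Q=P[m]
    if len(Q)>5: print(n,len(Q),np.round(cv2.minAreaRect(Q[:,:2].astype(np.float32)*1000)[0]),cv2.minAreaRect(Q[:,:2].astype(np.float32)*1000)[1:])
```

```text
t 1.9 tcp [0.6468 0.2389 0.3005] psi 89.9 tilt [ 0.001  0.    -1.   ] F [0.  0.9 0.6] gap 0.0856 q [0.24 0.56 0.6  1.6  0.   0.24]
to [0.645, 0.24, 0.3] 90 shift [1.8 1.1 0.5] rv [ 0.   0.  -0.1] rows 0.0 0.0
mill 1355 [647. 238.] ((48.94768524169922, 48.744239807128906), 70.39921569824219)
dropper 269 [655. 121.] ((32.12104034423828, 23.988628387451172), 42.217918395996094)
bottle 2024 [649.  11.] ((55.609619140625, 29.358495712280273), 38.19773864746094)
```

View pics/w1.png

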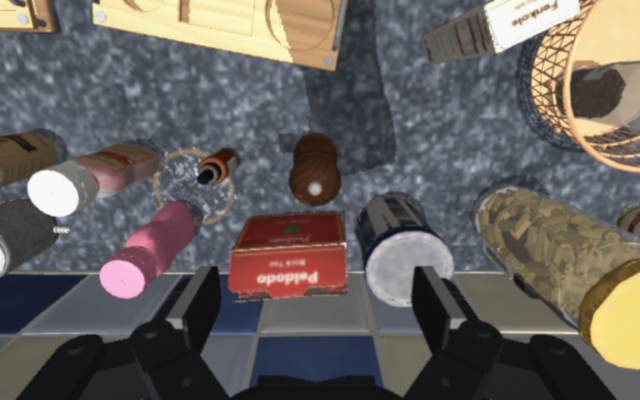

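Wrist view: the mill's knob is at (315,190), with the red box (290,255) behind it and the stand at top. The gripper is directly above the mill, so I'll descend and grip.

Call:
arm_command(motion=[{"x": 0, "y": -1, "z": 60, "rx": 0, "ry": 0, "rz": 0, "hand": -1}, {"x": 0, "y": -1, "z": 110, "rx": 0, "ry": 0, "rz": 0, "hand": -1}, {"x": 0, "y": -1, "z": 150, "rx": 0, "ry": 0, "rz": 0, "hand": -1}, {"x": 0, "y": -1, "z": 180, "rx": 0, "ry": 0, "rz": 0, "hand": -1}, {"x": 0, "y": -1, "z": 180, "rx": 0, "ry": 0, "rz": 0, "hand": -1}, {"x": 0, "y": -1, "z": 180, "rx": 0, "ry": 0, "rz": 0, "hand": 1}, {"x": 0, "y": -1, "z": 180, "rx": 0, "ry": 0, "rz": 0, "hand": 1}, {"x": 0, "y": -1, "z": 180, "rx": 0, "ry": 0, "rz": 0, "hand": 1}, {"x": 0, "y": -1, "z": 180, "rx": 0, "ry": 0, "rz": 0, "hand": 1}, {"x": 0, "y": -1, "z": 180, "rx": 0, "ry": 0, "rz": 0, "hand": 1}], force=40)

```text
clock: 3.2
tcp_pos: [0.6466, 0.2396, 0.1231]
orientation: [0.002, 0.0, 1.0, 0.001]
wrist_force: [-0.3, -0.6, 6.0]
finger_gap: 0.0467
```

Run:
```python
from h import *
st(); goal([.4937,.2234,.26],79.84)
```

```text
t 3.2 tcp [0.6466 0.2396 0.1231] psi 90.0 tilt [ 0.005  0.001 -1.   ] F [-0.3 -0.6  6. ] gap 0.0467 q [ 0.24  0.58  0.19  1.18 -0.    0.24]
to [0.4937, 0.2234, 0.26] 79.84 shift [ 152.3  -16.2 -137.7] rv [ 0.1  0.3 10.1] rows 3.3 0.9
```

Call:
arm_command(motion=[{"x": 0, "y": 0, "z": -45, "rx": 0, "ry": 0, "rz": 0, "hand": 1}, {"x": 0, "y": 0, "z": -95, "rx": 0, "ry": 0, "rz": 0, "hand": 1}, {"x": 40, "y": -4, "z": -97, "rx": 0, "ry": 0, "rz": 3, "hand": 1}, {"x": 80, "y": -8, "z": -97, "rx": 0, "ry": 0, "rz": 6, "hand": 1}, {"x": 120, "y": -12, "z": -97, "rx": 0, "ry": 0, "rz": 10, "hand": 1}, {"x": 152, "y": -16, "z": -97, "rx": 0, "ry": 0, "rz": 10, "hand": 1}, {"x": 152, "y": -16, "z": -97, "rx": 0, "ry": 0, "rz": 10, "hand": 1}, {"x": 152, "y": -16, "z": -97, "rx": 0, "ry": 0, "rz": 10, "hand": 1}])

```text
clock: 4.2
tcp_pos: [0.4938, 0.2236, 0.2179]
orientation: [0.001, 0.087, 0.996, 0.0]
wrist_force: [1.2, 0.4, -1.8]
finger_gap: 0.0465
```

Run:
```python
from h import *
st(); goal([.4937,.2234,.22],79.84)
c=viewer.read_camera('wrist'); 
R,t,K,k=cam(c)
im=c['image'].copy()
def circ(cen,r,z):
    a=np.linspace(0,2*np.pi,60); return np.c_[cen[0]+r*np.cos(a),cen[1]+r*np.sin(a),0*a+z]
for p in proj(c,circ((.4937,.2234),.036,.04)): cv2.circle(im,tuple(int(v) for v in p),1,(255,0,0),-1)
save(im,'w2.png')
# stand from wrist cloud
P=cloud(c); m=(abs(P[...,2]-.039)<.005)&(P[...,0]>.38)&(P[...,0]<.57)&(P[...,1]>0.0)&(P[...,1]<.3); Q=P[m]; print(len(Q),cv2.minAreaRect(Q[:,:2].astype(np.float32)*1000))
c=viewer.read_camera('top');P=cloud(c)
m=(np.hypot(P[...,0]-.494,P[...,1]-.2234)<.06)&(P[...,2]<.0999)&(P[...,2]>.09);print(m.sum())
c=viewer.read_camera('scene');save(c['image'],'s2.png')
```

```text
t 4.2 tcp [0.4938 0.2236 0.2179] psi 80.0 tilt [ 0.002  0.001 -1.   ] F [ 1.2  0.4 -1.8] gap 0.0465 q [ 0.28  0.25 -0.07  1.25  0.    0.45]
to [0.4937, 0.2234, 0.22] 79.84 shift [ 0.1 -0.3 -2.1] rv [0.1 0.1 0.1] rows 0.0 0.0
13920 ((476.4954833984375, 139.0384521484375), (262.6865234375, 99.0261459350586), 79.63446044921875)
2
```

View pics/w2.png

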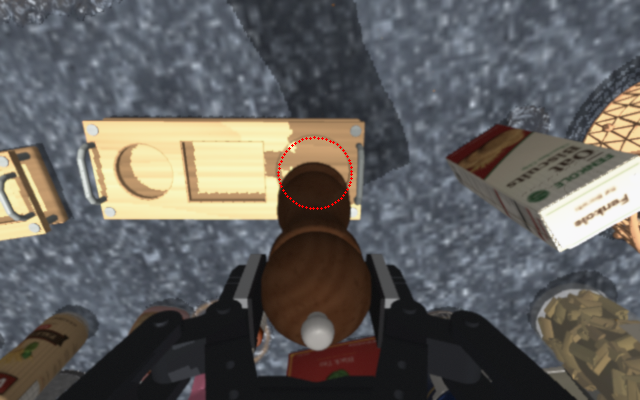

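View pics/s2.png

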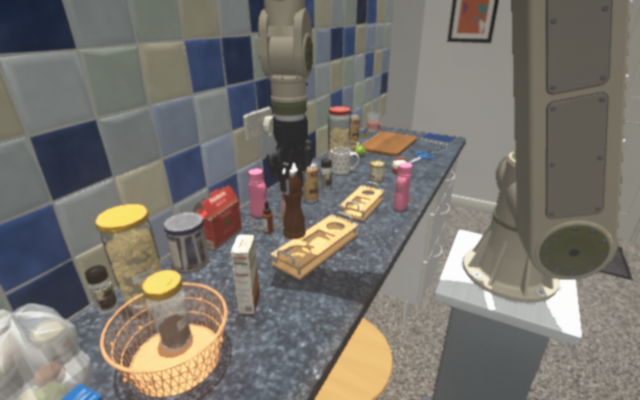

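Call:
arm_command(motion=[{"x": 1, "y": -2, "z": 20, "rx": 0, "ry": 0, "rz": 0, "hand": 1}, {"x": 1, "y": -2, "z": 40, "rx": 0, "ry": 0, "rz": 0, "hand": 1}, {"x": 1, "y": -2, "z": 55, "rx": 0, "ry": 0, "rz": 0, "hand": 1}, {"x": 1, "y": -2, "z": 65, "rx": 0, "ry": 0, "rz": 0, "hand": 1}, {"x": 1, "y": -2, "z": 74, "rx": 0, "ry": 0, "rz": 0, "hand": 1}, {"x": 1, "y": -2, "z": 74, "rx": 0, "ry": 0, "rz": 0, "hand": 1}])

```text
clock: 5.1
tcp_pos: [0.4915, 0.2216, 0.1428]
orientation: [-0.0, 0.088, 0.996, -0.0]
wrist_force: [-0.6, -0.0, -0.6]
finger_gap: 0.0467
```

Run:
```python
from h import *
st()
c=viewer.read_camera('wrist'); save(c['image'],'w3.png')
```

```text
t 5.1 tcp [0.4915 0.2216 0.1428] psi 80.0 tilt [-0.001 -0.    -1.   ] F [-0.6 -0.  -0.6] gap 0.0467 q [ 0.27  0.29 -0.21  1.07  0.    0.45]
```

View pics/w3.png

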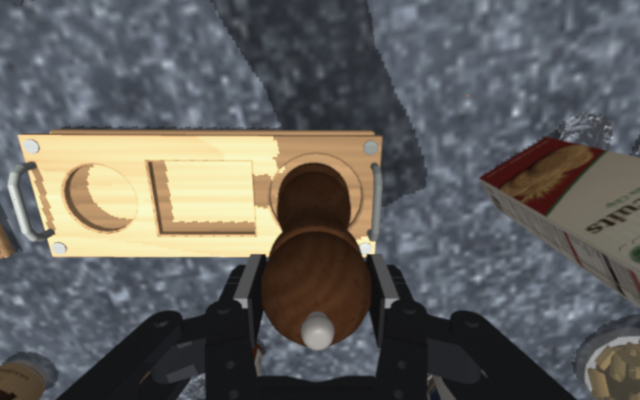

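Call:
arm_command(motion=[{"x": 0, "y": 0, "z": 3, "rx": 0, "ry": 0, "rz": 0, "hand": 1}, {"x": 0, "y": 0, "z": 5, "rx": 0, "ry": 0, "rz": 0, "hand": 1}, {"x": 0, "y": 0, "z": 6, "rx": 0, "ry": 0, "rz": 0, "hand": 1}, {"x": 0, "y": 0, "z": 6, "rx": 0, "ry": 0, "rz": 0, "hand": 1}])

```text
clock: 5.65
tcp_pos: [0.4918, 0.2216, 0.1373]
orientation: [-0.0, 0.087, 0.996, 0.0]
wrist_force: [-0.7, 0.2, -2.0]
finger_gap: 0.0463
```

```bash
python3 -c "
from h import *
st()"
```

```text
t 5.65 tcp [0.4918 0.2216 0.1373] psi 80.0 tilt [-0.  0. -1.] F [-0.7  0.2 -2. ] gap 0.0463 q [ 0.27  0.29 -0.22  1.06  0.    0.45]
```

Call:
arm_command(motion=[{"x": 0, "y": 0, "z": 1, "rx": 0, "ry": 0, "rz": 0, "hand": 1}, {"x": 0, "y": 0, "z": 2, "rx": 0, "ry": 0, "rz": 0, "hand": 1}, {"x": 0, "y": 0, "z": 2, "rx": 0, "ry": 0, "rz": 0, "hand": 1}])

```text
clock: 6.02
tcp_pos: [0.4923, 0.2217, 0.1361]
orientation: [0.001, 0.088, 0.996, 0.0]
wrist_force: [-0.4, -1.8, 3.7]
finger_gap: 0.0465
```

Call:
arm_command(motion=[{"x": 0, "y": 0, "z": 0, "rx": 0, "ry": 0, "rz": 0, "hand": -0.3}, {"x": 0, "y": 0, "z": 0, "rx": 0, "ry": 0, "rz": 0, "hand": -1}, {"x": 0, "y": 0, "z": 0, "rx": 0, "ry": 0, "rz": 0, "hand": -1}, {"x": 0, "y": 0, "z": 0, "rx": 0, "ry": 0, "rz": 0, "hand": -1}, {"x": 0, "y": 0, "z": -30, "rx": 0, "ry": 0, "rz": 0, "hand": -1}, {"x": 0, "y": 0, "z": -75, "rx": 0, "ry": 0, "rz": 0, "hand": -1}, {"x": 0, "y": 0, "z": -130, "rx": 0, "ry": 0, "rz": 0, "hand": -1}, {"x": 0, "y": 0, "z": -150, "rx": 0, "ry": 0, "rz": 0, "hand": -1}, {"x": 0, "y": 0, "z": -150, "rx": 0, "ry": 0, "rz": 0, "hand": -1}])

```text
clock: 7.15
tcp_pos: [0.4928, 0.2219, 0.2871]
orientation: [0.002, 0.087, 0.996, 0.001]
wrist_force: [0.3, 0.0, -0.6]
finger_gap: 0.0854
```

Run:
```python
from h import *
st(); goal([.651,-.240,.28],79.84);goal([.651,-.240,.28],0)
c=viewer.read_camera('wrist'); save(c['image'],'w4.png')
P=cloud(c); m=(abs(P[...,2]-.039)<.005)&(P[...,0]>.38)&(P[...,0]<.57)&(P[...,1]>0.0)&(P[...,1]<.3); Q=P[m]; print(len(Q),cv2.minAreaRect(Q[:,:2].astype(np.float32)*1000))
c=viewer.read_camera('top'); save(c['image'],'t4.png')
P=cloud(c); m=(abs(P[...,2]-.039)<.005)&(P[...,0]>.38)&(P[...,0]<.57)&(P[...,1]>0.0)&(P[...,1]<.3); Q=P[m]; print(len(Q),cv2.minAreaRect(Q[:,:2].astype(np.float32)*1000))
```

```text
t 7.15 tcp [0.4928 0.2219 0.2871] psi 80.0 tilt [ 0.004  0.001 -1.   ] F [ 0.3  0.  -0.6] gap 0.0854 q [0.27 0.23 0.07 1.41 0.   0.45]
to [0.651, -0.24, 0.28] 79.84 shift [-236.2 -427.3    7.1] rv [0.1 0.2 0.1] rows 7.8 0.0
to [0.651, -0.24, 0.28] 0 shift [-236.2 -427.3    7.1] rv [ 0.2  0.1 80. ] rows 7.8 7.5
9914 ((476.3905029296875, 138.95950317382812), (262.81683349609375, 99.00151824951172), 79.65792083740234)
1211 ((478.842041015625, 140.2841339111328), (258.8019714355469, 98.7523193359375), 79.9427261352539)
```

View pics/w4.png

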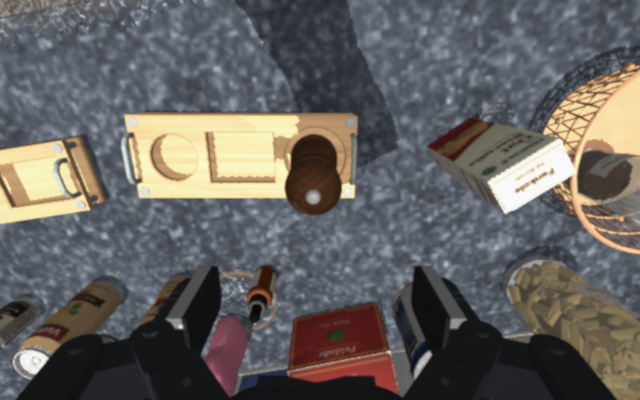

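Call:
arm_command(motion=[{"x": -236, "y": -427, "z": 7, "rx": 0, "ry": 0, "rz": 0, "hand": -1}, {"x": -236, "y": -427, "z": 7, "rx": 0, "ry": 0, "rz": 0, "hand": -1}, {"x": -236, "y": -427, "z": 7, "rx": 0, "ry": 0, "rz": 0, "hand": -1}, {"x": -236, "y": -427, "z": 7, "rx": 0, "ry": 0, "rz": 0, "hand": -1}, {"x": -236, "y": -427, "z": 7, "rx": 0, "ry": 0, "rz": 0, "hand": -1}, {"x": -236, "y": -427, "z": 7, "rx": 0, "ry": 0, "rz": 0, "hand": -1}, {"x": -236, "y": -427, "z": 7, "rx": 0, "ry": 0, "rz": 0, "hand": -1}, {"x": -236, "y": -427, "z": 7, "rx": 0, "ry": 0, "rz": 0, "hand": -1}, {"x": -236, "y": -427, "z": 7, "rx": 0, "ry": 0, "rz": 0, "hand": -1}, {"x": -236, "y": -427, "z": 7, "rx": 0, "ry": 0, "rz": 0, "hand": -1}])

```text
clock: 8.5
tcp_pos: [0.649, -0.2395, 0.2761]
orientation: [-0.002, 0.088, 0.996, 0.001]
wrist_force: [0.6, 0.5, 0.4]
finger_gap: 0.0854
```

Run:
```python
from h import *
st()
c=viewer.read_camera('wrist'); save(c['image'],'w5.png')
P=cloud(c)
def rr(n,xy,r,a,b):
    m=(np.hypot(P[...,0]-xy[0],P[...,1]-xy[1])<r)&(P[...,2]>a)&(P[...,2]<b); Q=P[m]
    if len(Q)>5:
        R=cv2.minAreaRect(Q[:,:2].astype(np.float32)*1000); print(n,len(Q),np.round(R[0],1),np.round(R[1],1),round(R[2],1),Q[:,2].max())
rr('jar',(.651,-.24),.04,.09,.11)
rr('jarb',(.651,-.24),.04,.02,.11)
rr('can',(.647,-.12),.04,.12,.14)
rr('bot cap',(.657,.006),.05,.13,.16)
rr('bot',(.657,.006),.05,.05,.12)
m=(abs(P[...,2]-.039)<.005)&(P[...,0]>.38)&(P[...,0]<.57)&(P[...,1]>-.27)&(P[...,1]<-.03); Q=P[m]; print(len(Q),cv2.minAreaRect(Q[:,:2].astype(np.float32)*1000))
```

```text
t 8.5 tcp [ 0.649  -0.2395  0.2761] psi 79.9 tilt [-0.003  0.002 -1.   ] F [0.6 0.5 0.4] gap 0.0854 q [-0.47  0.57  0.54  1.55  0.   -0.29]
jar 1432 [ 648.3 -244.3] [40.3 39.7] 88.8 0.10945749983363923
jarb 1826 [ 647.7 -244.2] [40.5 40.7] 78.4 0.10945749983363923
can 2720 [ 645.7 -125.2] [48.2 51.7] 77.1 0.13670149511821414
bot cap 3521 [655.3  -2.1] [44.7 38.8] 9.5 0.15726262006959613
bot 2033 [646.7  -9.2] [29.4 43.1] 47.7 0.11990691012670178
1685 ((494.8840026855469, -170.0988311767578), (133.6075897216797, 20.405479431152344), 88.59453582763672)
```

View pics/w5.png

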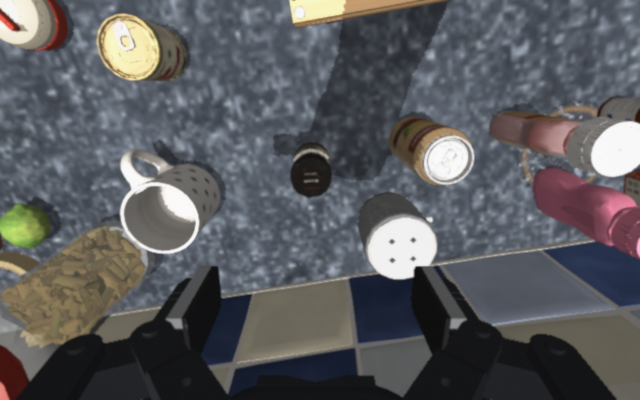

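```bash
python3 -c "
from h import *
goal([.6495,-.2425,.0615],80)"
```

```text
to [0.6495, -0.2425, 0.0615] 80 shift [ -1.4  -3.8 215.6] rv [ 0.1 -0.1  0. ] rows 3.4 0.0
```

Call:
arm_command(motion=[{"x": -1, "y": -4, "z": 60, "rx": 0, "ry": 0, "rz": 0, "hand": -1}, {"x": -1, "y": -4, "z": 110, "rx": 0, "ry": 0, "rz": 0, "hand": -1}, {"x": -1, "y": -4, "z": 160, "rx": 0, "ry": 0, "rz": 0, "hand": -1}, {"x": -1, "y": -4, "z": 200, "rx": 0, "ry": 0, "rz": 0, "hand": -1}, {"x": -1, "y": -4, "z": 215, "rx": 0, "ry": 0, "rz": 0, "hand": -1}, {"x": -1, "y": -4, "z": 215, "rx": 0, "ry": 0, "rz": 0, "hand": 1}, {"x": -1, "y": -4, "z": 215, "rx": 0, "ry": 0, "rz": 0, "hand": 1}, {"x": -1, "y": -4, "z": 215, "rx": 0, "ry": 0, "rz": 0, "hand": 1}, {"x": -1, "y": -4, "z": 215, "rx": 0, "ry": 0, "rz": 0, "hand": 1}, {"x": -1, "y": -4, "z": 215, "rx": 0, "ry": 0, "rz": 0, "hand": 1}], force=40)

```text
clock: 9.8
tcp_pos: [0.6517, -0.2449, 0.066]
orientation: [0.002, 0.088, 0.996, -0.001]
wrist_force: [-0.3, -0.4, 7.1]
finger_gap: 0.0397
```

Run:
```python
from h import *
st(); goal([.4634,.0590,.20],80)
```

```text
t 9.8 tcp [ 0.6517 -0.2449  0.066 ] psi 80.0 tilt [ 0.004 -0.002 -1.   ] F [-0.3 -0.4  7.1] gap 0.0397 q [-0.47  0.62  0.13  1.07  0.   -0.3 ]
to [0.4634, 0.059, 0.2] 80 shift [ 237.7  266.2 -135.3] rv [-0.1  0.3 -0. ] rows 6.1 0.0
```

Call:
arm_command(motion=[{"x": 0, "y": 0, "z": -50, "rx": 0, "ry": 0, "rz": 0, "hand": 1}, {"x": 0, "y": 0, "z": -110, "rx": 0, "ry": 0, "rz": 0, "hand": 1}, {"x": 20, "y": 20, "z": -150, "rx": 0, "ry": 0, "rz": 0, "hand": 1}, {"x": 60, "y": 65, "z": -150, "rx": 0, "ry": 0, "rz": 0, "hand": 1}, {"x": 100, "y": 110, "z": -150, "rx": 0, "ry": 0, "rz": 0, "hand": 1}, {"x": 140, "y": 155, "z": -150, "rx": 0, "ry": 0, "rz": 0, "hand": 1}, {"x": 180, "y": 200, "z": -140, "rx": 0, "ry": 0, "rz": 0, "hand": 1}, {"x": 215, "y": 240, "z": -120, "rx": 0, "ry": 0, "rz": 0, "hand": 1}, {"x": 238, "y": 266, "z": -100, "rx": 0, "ry": 0, "rz": 0, "hand": 1}, {"x": 238, "y": 266, "z": -100, "rx": 0, "ry": 0, "rz": 0, "hand": 1}])

```text
clock: 11.05
tcp_pos: [0.4592, 0.0611, 0.1624]
orientation: [-0.001, 0.086, 0.996, 0.0]
wrist_force: [-0.5, -0.7, -1.2]
finger_gap: 0.0396
```

Run:
```python
from h import *
st(); goal([.463,.0587,.085],80)
c=viewer.read_camera('wrist'); im=c['image'].copy()
P=cloud(c);m=(abs(P[...,2]-.039)<.005)&(P[...,0]>.38)&(P[...,0]<.57)&(P[...,1]>0.0)&(P[...,1]<.3); Q=P[m]; print(len(Q),cv2.minAreaRect(Q[:,:2].astype(np.float32)*1000))
a=np.linspace(0,2*np.pi,60)
for p in proj(c,np.c_[.463+.0275*np.cos(a),.0587+.0275*np.sin(a),0*a+.04]): cv2.circle(im,tuple(int(v) for v in p),1,(255,0,0),-1)
save(im,'w6.png')
```

```text
t 11.05 tcp [0.4592 0.0611 0.1624] psi 80.2 tilt [-0.003  0.    -1.   ] F [-0.5 -0.7 -1.2] gap 0.0396 q [-0.04  0.14 -0.35  1.08  0.    0.13]
to [0.463, 0.0587, 0.085] 80 shift [-4.4 -1.7 77.4] rv [-0.  -0.2  0.2] rows 1.2 0.0
17732 ((476.7695617675781, 140.1499481201172), (263.46484375, 99.32221984863281), 79.98847961425781)
```

View pics/w6.png

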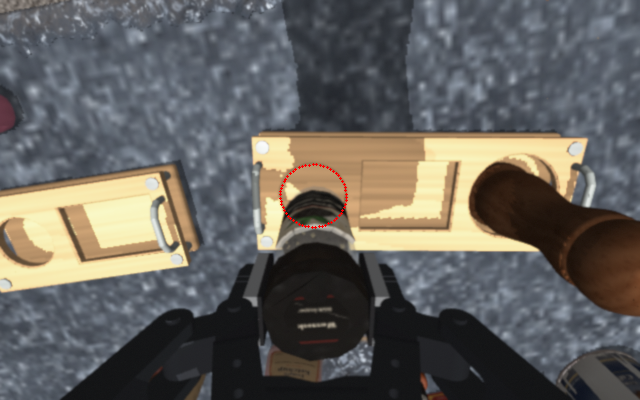

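Call:
arm_command(motion=[{"x": -4, "y": -2, "z": 0, "rx": 0, "ry": 0, "rz": 0, "hand": 1}, {"x": -4, "y": -2, "z": 25, "rx": 0, "ry": 0, "rz": 0, "hand": 1}, {"x": -4, "y": -2, "z": 45, "rx": 0, "ry": 0, "rz": 0, "hand": 1}, {"x": -4, "y": -2, "z": 60, "rx": 0, "ry": 0, "rz": 0, "hand": 1}, {"x": -4, "y": -2, "z": 70, "rx": 0, "ry": 0, "rz": 0, "hand": 1}, {"x": -4, "y": -2, "z": 76, "rx": 0, "ry": 0, "rz": 0, "hand": 1}, {"x": -4, "y": -2, "z": 76, "rx": 0, "ry": 0, "rz": 0, "hand": 1}])

```text
clock: 11.98
tcp_pos: [0.4657, 0.0566, 0.0872]
orientation: [-0.0, 0.088, 0.996, 0.0]
wrist_force: [0.3, 0.1, -0.9]
finger_gap: 0.0394
```

Run:
```python
from h import *
st(); 
c=viewer.read_camera('wrist'); im=c['image'].copy()
save(im,'w7.png')
```

```text
t 11.97 tcp [0.4657 0.0566 0.0872] psi 80.0 tilt [-0.  0. -1.] F [ 0.3  0.1 -0.9] gap 0.0394 q [-0.05  0.21 -0.47  0.9   0.    0.12]
```

View pics/w7.png

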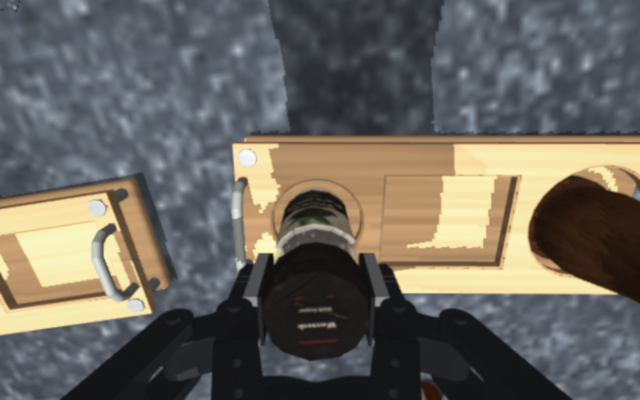

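Call:
arm_command(motion=[{"x": 2, "y": 1, "z": 3, "rx": 0, "ry": 0, "rz": 0, "hand": 1}, {"x": 2, "y": 1, "z": 6, "rx": 0, "ry": 0, "rz": 0, "hand": 1}, {"x": 2, "y": 1, "z": 8, "rx": 0, "ry": 0, "rz": 0, "hand": 1}, {"x": 2, "y": 1, "z": 9, "rx": 0, "ry": 0, "rz": 0, "hand": 1}, {"x": 2, "y": 1, "z": 9, "rx": 0, "ry": 0, "rz": 0, "hand": 1}])

```text
clock: 12.65
tcp_pos: [0.4639, 0.0581, 0.079]
orientation: [0.0, 0.087, 0.996, 0.0]
wrist_force: [-1.2, 0.1, 5.1]
finger_gap: 0.0398
```

Contact felt (5 N up at the expected height), so I'll release and rise.

Call:
arm_command(motion=[{"x": 0, "y": 0, "z": 0, "rx": 0, "ry": 0, "rz": 0, "hand": -0.2}, {"x": 0, "y": 0, "z": 0, "rx": 0, "ry": 0, "rz": 0, "hand": -1}, {"x": 0, "y": 0, "z": 0, "rx": 0, "ry": 0, "rz": 0, "hand": -1}, {"x": 0, "y": 0, "z": 0, "rx": 0, "ry": 0, "rz": 0, "hand": -1}, {"x": 0, "y": 0, "z": -25, "rx": 0, "ry": 0, "rz": 0, "hand": -1}, {"x": 0, "y": 0, "z": -70, "rx": 0, "ry": 0, "rz": 0, "hand": -1}, {"x": 0, "y": 0, "z": -130, "rx": 0, "ry": 0, "rz": 0, "hand": -1}, {"x": 0, "y": 0, "z": -190, "rx": 0, "ry": 0, "rz": 0, "hand": -1}, {"x": 0, "y": 0, "z": -221, "rx": 0, "ry": 0, "rz": 0, "hand": -1}, {"x": 0, "y": 0, "z": -221, "rx": 0, "ry": 0, "rz": 0, "hand": -1}])

```text
clock: 13.9
tcp_pos: [0.4654, 0.0579, 0.3021]
orientation: [0.003, 0.087, 0.996, 0.0]
wrist_force: [0.8, 0.6, -0.8]
finger_gap: 0.0852
```

Run:
```python
from h import *
st(); goal([.656,.003,.30],0); goal([.60,.01,.30],80)
c=viewer.read_camera('wrist'); save(c['image'],'w8.png')
P=cloud(c)
def rr(n,xy,r,a,b):
    m=(np.hypot(P[...,0]-xy[0],P[...,1]-xy[1])<r)&(P[...,2]>a)&(P[...,2]<b); Q=P[m]
    if len(Q)>5:
        R=cv2.minAreaRect(Q[:,:2].astype(np.float32)*1000); print(n,len(Q),np.round(R[0],1),np.round(R[1],1),round(R[2],1),Q[:,2].max())
rr('jar',(.463,.059),.04,.1,.13); rr('bot cap',(.657,.006),.05,.14,.16);rr('bot',(.657,.006),.05,.05,.12)
```

```text
t 13.9 tcp [0.4654 0.0579 0.3021] psi 80.0 tilt [ 0.006 -0.    -1.   ] F [ 0.8  0.6 -0.8] gap 0.0852 q [-0.05  0.09 -0.06  1.41  0.    0.13]
to [0.656, 0.003, 0.3] 0 shift [-197.3  -20.9    3.2] rv [ 0.3  0.2 80. ] rows 3.2 7.5
to [0.6, 0.01, 0.3] 80 shift [-140.9  -23.8    2.8] rv [ 0.   0.3 -0. ] rows 2.3 0.0
jar 1375 [460.1  58. ] [40.1 40. ] 55.2 0.12181876350225428
bot cap 1355 [654.    2.7] [44.3 44. ] 75.5 0.15682636892052124
bot 1591 [650.3   3.5] [57. 29.] 77.4 0.11875258931483056
```

View pics/w8.png

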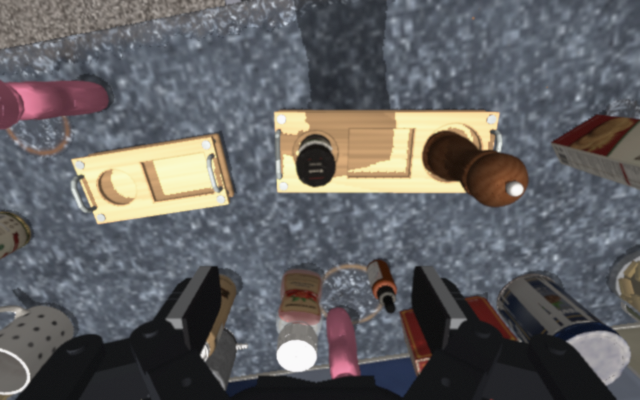

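```bash
python3 -c "
from h import *
goal([.645,-.08,.30],-10)"
```

```text
to [0.645, -0.08, 0.3] -10 shift [-201.8 -104.4    0.6] rv [ 0.1  0.1 90. ] rows 3.6 8.4
```

Call:
arm_command(motion=[{"x": -202, "y": -104, "z": 0, "rx": 0, "ry": 0, "rz": 10, "hand": -1}, {"x": -202, "y": -104, "z": 0, "rx": 0, "ry": 0, "rz": 20, "hand": -1}, {"x": -202, "y": -104, "z": 0, "rx": 0, "ry": 0, "rz": 30, "hand": -1}, {"x": -202, "y": -104, "z": 0, "rx": 0, "ry": 0, "rz": 40, "hand": -1}, {"x": -202, "y": -104, "z": 0, "rx": 0, "ry": 0, "rz": 50, "hand": -1}, {"x": -202, "y": -104, "z": 0, "rx": 0, "ry": 0, "rz": 60, "hand": -1}, {"x": -202, "y": -104, "z": 0, "rx": 0, "ry": 0, "rz": 70, "hand": -1}, {"x": -202, "y": -104, "z": 0, "rx": 0, "ry": 0, "rz": 80, "hand": -1}, {"x": -202, "y": -104, "z": 0, "rx": 0, "ry": 0, "rz": 90, "hand": -1}, {"x": -202, "y": -104, "z": 0, "rx": 0, "ry": 0, "rz": 90, "hand": -1}])

```text
clock: 15.2
tcp_pos: [0.644, -0.0795, 0.2972]
orientation: [-0.001, 0.766, 0.643, -0.001]
wrist_force: [0.5, 0.0, -0.3]
finger_gap: 0.0854
```

Run:
```python
from h import *
st()
c=viewer.read_camera('wrist'); save(c['image'],'w9.png'); R,t,K,k=cam(c); print((-R.T@t).round(3))
P=cloud(c)
def rr(n,xy,r,a,b):
    m=(np.hypot(P[...,0]-xy[0],P[...,1]-xy[1])<r)&(P[...,2]>a)&(P[...,2]<b); Q=P[m]
    if len(Q)>5:
        R=cv2.minAreaRect(Q[:,:2].astype(np.float32)*1000); print(n,len(Q),np.round(R[0],1),np.round(R[1],1),round(R[2],1),Q[:,2].max()); return Q
rr('bot cap',(.657,.006),.05,.14,.16);Q=rr('bot',(.657,.006),.05,.05,.12); rr('bot',(.657,.006),.05,.09,.122)
np.save('bot.npy',Q)
```

```text
t 15.2 tcp [ 0.644  -0.0795  0.2972] psi -9.9 tilt [-0.003  0.001 -1.   ] F [ 0.5  0.  -0.3] gap 0.0854 q [-0.25  0.47  0.44  1.54  0.    1.5 ]
[0.658 0.003 0.441]
bot cap 2479 [655.7   2.3] [44.3 43.3] 80.2 0.15774074738683808
bot 166 [656.4   2.3] [58.3 27.6] 73.8 0.11292591624781348
bot 166 [656.4   2.3] [58.3 27.6] 73.8 0.11292591624781348
```

View pics/w9.png

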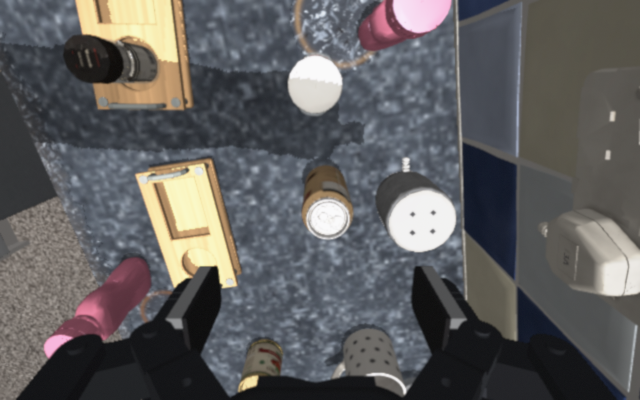

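Run:
```python
from h import *
Q=np.load('bot.npy')[:,:2]*1000; c=np.array([655.7,2.3]); D=Q-c; Z=np.load('bot.npy')[:,2]
for s in (1,-1):
    d=D[D[:,1]*s>0]; print(len(d),d.mean(0).round(1), d[:, :].min(0).round(1), d.max(0).round(1))
w,V=np.linalg.eigh(np.cov(D.T)); v=V[:,1]; print(np.degrees(np.arctan2(v[1],v[0])),w)
```

```text
96 [ 7.4 25.4] [-5.8 18.3] [20.4 29.6]
70 [ -7.8 -24.8] [-19.1 -28.8] [  5.3 -17.6]
73.05799725760727 [ 50.02659394 676.27203734]
```

```bash
python3 -c "
from h import *
goal([.656,.0035,.1215],-16)"
```

```text
to [0.656, 0.0035, 0.1215] -16 shift [ 83.8  -2.  176.1] rv [-0.2 -0.   6.1] rows 3.1 0.6
```

Call:
arm_command(motion=[{"x": 60, "y": -1, "z": 0, "rx": 0, "ry": 0, "rz": 6, "hand": -1}, {"x": 84, "y": -2, "z": 0, "rx": 0, "ry": 0, "rz": 6, "hand": -1}, {"x": 84, "y": -2, "z": 50, "rx": 0, "ry": 0, "rz": 6, "hand": -1}, {"x": 84, "y": -2, "z": 100, "rx": 0, "ry": 0, "rz": 6, "hand": -1}, {"x": 84, "y": -2, "z": 140, "rx": 0, "ry": 0, "rz": 6, "hand": -1}, {"x": 84, "y": -2, "z": 165, "rx": 0, "ry": 0, "rz": 6, "hand": -1}, {"x": 84, "y": -2, "z": 176, "rx": 0, "ry": 0, "rz": 6, "hand": -1}, {"x": 84, "y": -2, "z": 176, "rx": 0, "ry": 0, "rz": 6, "hand": -1}])

```text
clock: 16.25
tcp_pos: [0.6569, 0.0034, 0.1227]
orientation: [-0.0, 0.798, 0.602, -0.001]
wrist_force: [-0.0, -0.1, -0.5]
finger_gap: 0.0854
```

Run:
```python
from h import *
st()
c=viewer.read_camera('wrist'); save(c['image'],'w10.png')
```

```text
t 16.25 tcp [0.6569 0.0034 0.1227] psi -16.0 tilt [-0.001  0.    -1.   ] F [-0.  -0.1 -0.5] gap 0.0854 q [-0.12  0.52  0.09  1.14 -0.    1.73]
```

View pics/w10.png

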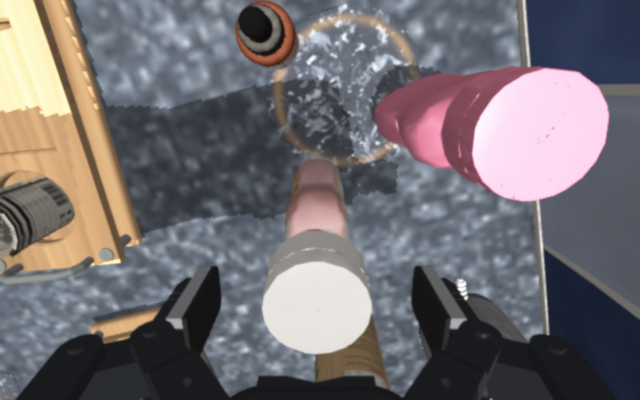

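Call:
arm_command(motion=[{"x": 0, "y": 0, "z": 0, "rx": 0, "ry": 0, "rz": 0, "hand": 1}, {"x": 0, "y": 0, "z": 0, "rx": 0, "ry": 0, "rz": 0, "hand": 1}, {"x": 0, "y": 0, "z": 0, "rx": 0, "ry": 0, "rz": 0, "hand": 1}, {"x": 0, "y": 0, "z": 0, "rx": 0, "ry": 0, "rz": 0, "hand": 1}, {"x": 0, "y": 0, "z": 0, "rx": 0, "ry": 0, "rz": 0, "hand": 1}, {"x": 0, "y": 0, "z": -40, "rx": 0, "ry": 0, "rz": 0, "hand": 1}, {"x": 0, "y": 0, "z": -90, "rx": 0, "ry": 0, "rz": 0, "hand": 1}, {"x": 0, "y": 0, "z": -130, "rx": 0, "ry": 0, "rz": 0, "hand": 1}, {"x": 0, "y": 0, "z": -130, "rx": 0, "ry": 0, "rz": 0, "hand": 1}, {"x": 0, "y": 0, "z": -130, "rx": 0, "ry": 0, "rz": 0, "hand": 1}], force=50)

```text
clock: 17.55
tcp_pos: [0.6568, 0.0035, 0.2519]
orientation: [-0.001, 0.799, 0.602, -0.001]
wrist_force: [0.2, 0.2, -2.3]
finger_gap: 0.0444
```

Run:
```python
from h import *
st()
goal([.477,.137,.255],-10)
c=viewer.read_camera('top'); save(cv2.resize(c['image'][90:280,130:430],None,fx=2.6,fy=2.6),'t10.png')
P=cloud(c);m=(abs(P[...,2]-.039)<.005)&(P[...,0]>.38)&(P[...,0]<.57)&(P[...,1]>0.0)&(P[...,1]<.3); Q=P[m]; print(len(Q),cv2.minAreaRect(Q[:,:2].astype(np.float32)*1000))
```

```text
t 17.55 tcp [0.6568 0.0035 0.2519] psi -16.0 tilt [-0.002  0.    -1.   ] F [ 0.2  0.2 -2.3] gap 0.0444 q [-0.12  0.48  0.34  1.44  0.    1.73]
to [0.477, 0.137, 0.255] -10 shift [  78.7 -209.7   -2.8] rv [-0.1  0.  -6. ] rows 3.6 0.6
470 ((491.974609375, 214.94488525390625), (113.24645233154297, 98.26565551757812), 79.9661865234375)
```

View pics/t10.png

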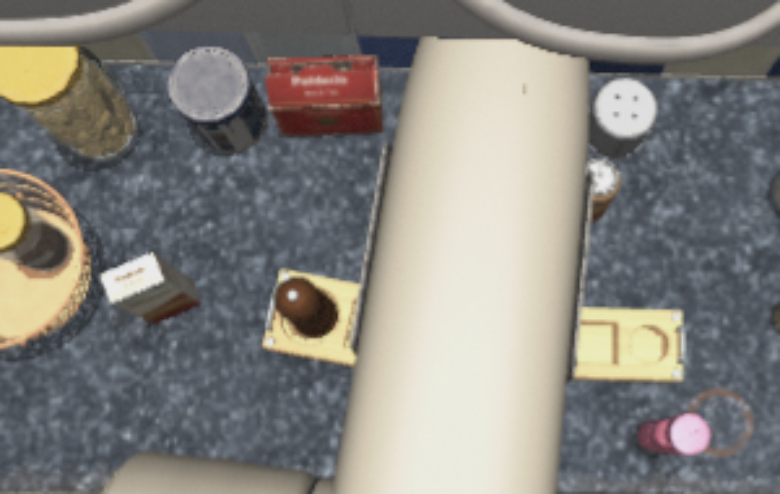

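Call:
arm_command(motion=[{"x": 12, "y": -35, "z": -20, "rx": 0, "ry": 0, "rz": -2, "hand": 1}, {"x": 27, "y": -75, "z": -20, "rx": 0, "ry": 0, "rz": -4, "hand": 1}, {"x": 43, "y": -120, "z": -20, "rx": 0, "ry": 0, "rz": -6, "hand": 1}, {"x": 60, "y": -165, "z": -20, "rx": 0, "ry": 0, "rz": -6, "hand": 1}, {"x": 73, "y": -198, "z": -15, "rx": 0, "ry": 0, "rz": -6, "hand": 1}, {"x": 78, "y": -210, "z": 0, "rx": 0, "ry": 0, "rz": -6, "hand": 1}, {"x": 78, "y": -210, "z": 0, "rx": 0, "ry": 0, "rz": -6, "hand": 1}, {"x": 78, "y": -210, "z": 0, "rx": 0, "ry": 0, "rz": -6, "hand": 1}])

```text
clock: 18.6
tcp_pos: [0.4772, 0.1361, 0.2527]
orientation: [-0.0, 0.766, 0.642, -0.0]
wrist_force: [0.7, -0.0, -1.0]
finger_gap: 0.0444
```

Run:
```python
from h import *
st()
goal([.4768,.1365,.155],-10)
c=viewer.read_camera('wrist'); save(c['image'],'w11.png')
P=cloud(c);m=(abs(P[...,2]-.039)<.005)&(P[...,0]>.38)&(P[...,0]<.57)&(P[...,1]>0.0)&(P[...,1]<.3); Q=P[m]; print(len(Q),cv2.minAreaRect(Q[:,:2].astype(np.float32)*1000))
```

```text
t 18.6 tcp [0.4772 0.1361 0.2527] psi -10.1 tilt [-0.001 -0.    -1.   ] F [ 0.7 -0.  -1. ] gap 0.0444 q [ 0.12  0.16 -0.11  1.31 -0.    1.86]
to [0.4768, 0.1365, 0.155] -10 shift [ 0.4 -0.4 97.7] rv [-0.1  0.  -0.1] rows 1.6 0.0
8794 ((478.5648193359375, 153.26991271972656), (234.86712646484375, 98.13241577148438), 79.7912368774414)
```

View pics/w11.png

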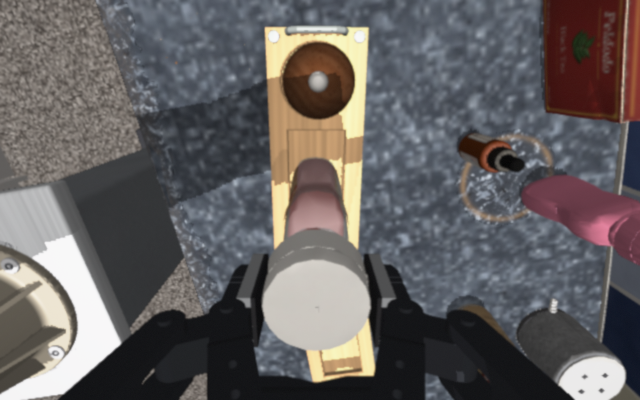

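Call:
arm_command(motion=[{"x": 0, "y": 0, "z": 30, "rx": 0, "ry": 0, "rz": 0, "hand": 1}, {"x": 0, "y": 0, "z": 55, "rx": 0, "ry": 0, "rz": 0, "hand": 1}, {"x": 0, "y": 0, "z": 75, "rx": 0, "ry": 0, "rz": 0, "hand": 1}, {"x": 0, "y": 0, "z": 90, "rx": 0, "ry": 0, "rz": 0, "hand": 1}, {"x": 0, "y": 0, "z": 102, "rx": 0, "ry": 0, "rz": 0, "hand": 1}, {"x": 0, "y": 0, "z": 109, "rx": 0, "ry": 0, "rz": 0, "hand": 1}, {"x": 0, "y": 0, "z": 113, "rx": 0, "ry": 0, "rz": 0, "hand": 1}, {"x": 0, "y": 0, "z": 113, "rx": 0, "ry": 0, "rz": 0, "hand": 1}])

```text
clock: 19.65
tcp_pos: [0.4771, 0.1365, 0.1404]
orientation: [0.0, 0.766, 0.643, 0.0]
wrist_force: [0.1, 0.2, -2.3]
finger_gap: 0.0444
```

Run:
```python
from h import *
st()
c=viewer.read_camera('wrist'); save(c['image'],'w12.png')
```

```text
t 19.65 tcp [0.4771 0.1365 0.1404] psi -10.0 tilt [ 0.  0. -1.] F [ 0.1  0.2 -2.3] gap 0.0444 q [ 0.12  0.21 -0.32  1.04  0.    1.86]
```

View pics/w12.png

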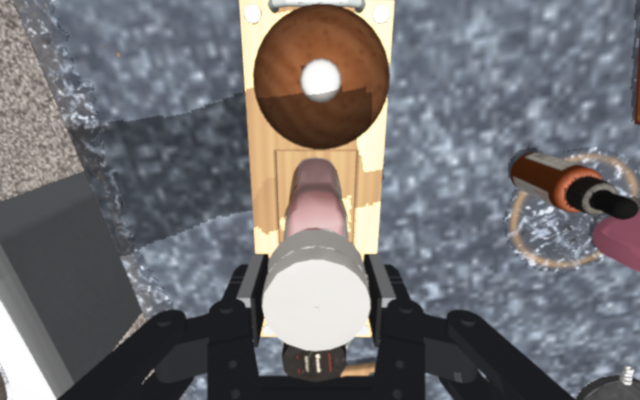

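In the hole, with no contact at the deck. I'll lower the last few millimetres.

Call:
arm_command(motion=[{"x": 0, "y": 0, "z": 2, "rx": 0, "ry": 0, "rz": 0, "hand": 1}, {"x": 0, "y": 0, "z": 4, "rx": 0, "ry": 0, "rz": 0, "hand": 1}, {"x": 0, "y": 0, "z": 5, "rx": 0, "ry": 0, "rz": 0, "hand": 1}, {"x": 0, "y": 0, "z": 5, "rx": 0, "ry": 0, "rz": 0, "hand": 1}])

```text
clock: 20.2
tcp_pos: [0.4776, 0.1367, 0.1376]
orientation: [0.001, 0.766, 0.643, 0.001]
wrist_force: [-3.7, 0.2, 12.9]
finger_gap: 0.0444
```

Call:
arm_command(motion=[{"x": 0, "y": 0, "z": -1, "rx": 0, "ry": 0, "rz": 0, "hand": 1}, {"x": 0, "y": 0, "z": -1, "rx": 0, "ry": 0, "rz": 0, "hand": -0.2}, {"x": 0, "y": 0, "z": -1, "rx": 0, "ry": 0, "rz": 0, "hand": -1}, {"x": 0, "y": 0, "z": -1, "rx": 0, "ry": 0, "rz": 0, "hand": -1}, {"x": 0, "y": 0, "z": -1, "rx": 0, "ry": 0, "rz": 0, "hand": -1}, {"x": 0, "y": 0, "z": -30, "rx": 0, "ry": 0, "rz": 0, "hand": -1}, {"x": 0, "y": 0, "z": -80, "rx": 0, "ry": 0, "rz": 0, "hand": -1}, {"x": 0, "y": 0, "z": -140, "rx": 0, "ry": 0, "rz": 0, "hand": -1}, {"x": 0, "y": 0, "z": -165, "rx": 0, "ry": 0, "rz": 0, "hand": -1}, {"x": 0, "y": 0, "z": -165, "rx": 0, "ry": 0, "rz": 0, "hand": -1}])

```text
clock: 21.45
tcp_pos: [0.4783, 0.1366, 0.3024]
orientation: [0.001, 0.766, 0.643, 0.002]
wrist_force: [0.2, -0.6, -1.2]
finger_gap: 0.0857
```

Run:
```python
from h import *
st()
goal([.655,.1195,.28],80)
c=viewer.read_camera('wrist'); save(c['image'],'w13.png')
P=cloud(c)
def rr(n,xy,r,a,b):
    m=(np.hypot(P[...,0]-xy[0],P[...,1]-xy[1])<r)&(P[...,2]>a)&(P[...,2]<b); Q=P[m]
    if len(Q)>5:
        R=cv2.minAreaRect(Q[:,:2].astype(np.float32)*1000); print(n,len(Q),np.round(R[0],1),np.round(R[1],1),round(R[2],1),np.median(Q[:,2]))
rr('dropbody',(.655,.12),.035,.03,.06);rr('drop collar',(.655,.12),.035,.065,.11);rr('cap',(.477,.137),.035,.15,.19);rr('jar',(.463,.059),.035,.1,.13)
```

```text
t 21.45 tcp [0.4783 0.1366 0.3024] psi -10.0 tilt [ 0.005  0.001 -1.   ] F [ 0.2 -0.6 -1.2] gap 0.0857 q [0.12 0.15 0.   1.42 0.   1.86]
to [0.655, 0.1195, 0.28] 80 shift [ 13.9 176.9  23.2] rv [  0.3   0.1 -90. ] rows 2.9 8.4
dropbody 352 [655.3 119.4] [32.9 26.4] 58.8 0.04749843139299455
drop collar 495 [655.7 118.5] [23.4 18.3] 62.3 0.0788315096622722
cap 2146 [475.9 136.5] [44.  44.2] 1.3 0.16819568792143208
jar 1228 [460.4  58.9] [40.4 39.8] 53.5 0.11959611966270223
```

View pics/w13.png

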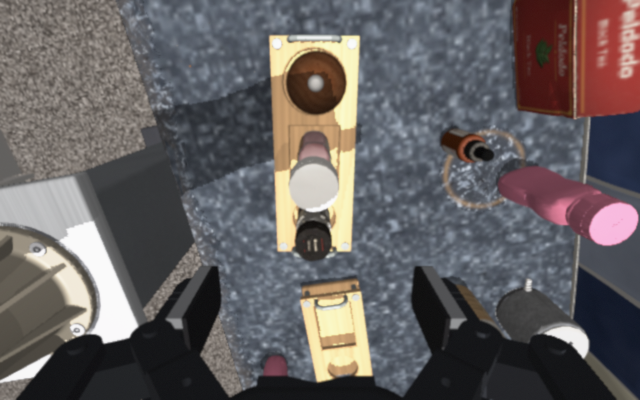

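Run:
```python
from h import *
import pickle
c=pickle.load(open('top1.pkl','rb')); P=cloud(c)
for z0,z1 in [(.01,.04),(.04,.07),(.07,.11),(.11,.17)]:
    for n,(x0,x1,y0,y1) in {'box':(.66,.82,.13,.29),'pink':(.68,.82,.0,.1)}.items():
        m=(P[...,0]>x0)&(P[...,0]<x1)&(P[...,1]>y0)&(P[...,1]<y1)&(P[...,2]>z0)&(P[...,2]<z1);Q=P[m]
        if len(Q): print(n,z0,len(Q),Q.min(0).round(3),Q.max(0).round(3))
goal([.6555,.1195,.20],-10)
```

```text
box 0.01 122 [0.664 0.146 0.01 ] [0.797 0.274 0.04 ]
pink 0.01 36 [0.716 0.032 0.01 ] [0.746 0.069 0.04 ]
box 0.04 173 [0.661 0.134 0.04 ] [0.807 0.275 0.069]
pink 0.04 49 [0.716 0.032 0.042] [0.753 0.069 0.069]
box 0.07 446 [0.662 0.13  0.07 ] [0.806 0.278 0.11 ]
pink 0.07 55 [0.717 0.033 0.074] [0.742 0.068 0.11 ]
box 0.11 556 [0.66  0.148 0.11 ] [0.799 0.274 0.158]
pink 0.11 222 [0.72  0.027 0.11 ] [0.77 0.07 0.16]
to [0.6555, 0.1195, 0.2] -10 shift [ 14.3 178.1 100.8] rv [ 0.1 -0.  -0. ] rows 3.3 0.0
```

Call:
arm_command(motion=[{"x": 5, "y": 60, "z": 0, "rx": 0, "ry": 0, "rz": 0, "hand": -1}, {"x": 10, "y": 120, "z": 0, "rx": 0, "ry": 0, "rz": 0, "hand": -1}, {"x": 14, "y": 170, "z": 20, "rx": 0, "ry": 0, "rz": 0, "hand": -1}, {"x": 14, "y": 178, "z": 70, "rx": 0, "ry": 0, "rz": 0, "hand": -1}, {"x": 14, "y": 178, "z": 120, "rx": 0, "ry": 0, "rz": 0, "hand": -1}, {"x": 14, "y": 178, "z": 150, "rx": 0, "ry": 0, "rz": 0, "hand": -1}, {"x": 14, "y": 178, "z": 150, "rx": 0, "ry": 0, "rz": 0, "hand": -1}])

```text
clock: 22.38
tcp_pos: [0.6513, 0.1189, 0.1449]
orientation: [-0.003, 0.766, 0.642, -0.004]
wrist_force: [-1.2, -0.5, 0.5]
finger_gap: 0.0851
```

Run:
```python
from h import *
st()
goal([.655,.1195,.0375],-10)
c=viewer.read_camera('wrist'); save(c['image'],'w14.png')
P=cloud(c)
def rr(n,xy,r,a,b):
    m=(np.hypot(P[...,0]-xy[0],P[...,1]-xy[1])<r)&(P[...,2]>a)&(P[...,2]<b); Q=P[m]
    if len(Q)>5:
        R=cv2.minAreaRect(Q[:,:2].astype(np.float32)*1000); print(n,len(Q),np.round(R[0],1),np.round(R[1],1),round(R[2],1),np.median(Q[:,2]))
rr('dropbody',(.655,.12),.035,.03,.06);rr('drop collar',(.655,.12),.035,.06,.078);rr('teat',(.655,.12),.035,.085,.11)
```

```text
t 22.38 tcp [0.6513 0.1189 0.1449] psi -10.0 tilt [-0.01  -0.001 -1.   ] F [-1.2 -0.5  0.5] gap 0.0851 q [0.06 0.52 0.15 1.21 0.   1.81]
to [0.655, 0.1195, 0.0375] -10 shift [  1.5   4.6 107.4] rv [-0.6  0.1 -0. ] rows 1.7 0.1
dropbody 526 [658.7 121.3] [27.6 33. ] 85.4 0.05049689756944401
drop collar 849 [659.  121.1] [25.  31.2] 80.1 0.06330190996120602
teat 430 [658.5 118.6] [12.2 12.8] 87.7 0.09822494039292473
```

View pics/w14.png

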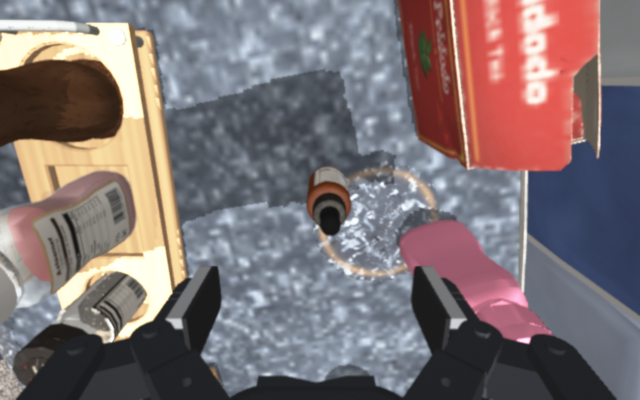

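Call:
arm_command(motion=[{"x": 0, "y": 2, "z": 0, "rx": 0, "ry": 0, "rz": 0, "hand": -0.5}, {"x": 0, "y": 2, "z": 0, "rx": 0, "ry": 0, "rz": 0, "hand": -0.5}, {"x": 0, "y": 2, "z": 0, "rx": 0, "ry": 0, "rz": 0, "hand": -0.5}])

```text
clock: 22.8
tcp_pos: [0.6574, 0.1189, 0.1516]
orientation: [0.001, 0.766, 0.643, 0.001]
wrist_force: [0.6, -0.8, -0.3]
finger_gap: 0.0639
```

Run:
```python
from h import *
st()
goal([.657,.1195,.0375],-10)
c=viewer.read_camera('wrist')
P=cloud(c)
def rr(n,xy,r,a,b):
    m=(np.hypot(P[...,0]-xy[0],P[...,1]-xy[1])<r)&(P[...,2]>a)&(P[...,2]<b); Q=P[m]
    if len(Q)>5:
        R=cv2.minAreaRect(Q[:,:2].astype(np.float32)*1000); print(n,len(Q),np.round(R[0],1),np.round(R[1],1),round(R[2],1),np.median(Q[:,2]))
rr('dropbody',(.655,.12),.035,.03,.06);rr('drop collar',(.655,.12),.035,.06,.078);rr('teat',(.655,.12),.035,.085,.11)
```

```text
t 22.8 tcp [0.6574 0.1189 0.1516] psi -10.0 tilt [ 0.002  0.    -1.   ] F [ 0.6 -0.8 -0.3] gap 0.0639 q [0.06 0.52 0.17 1.21 0.   1.8 ]
to [0.657, 0.1195, 0.0375] -10 shift [  0.4  -0.8 114.1] rv [ 0.1 -0.  -0. ] rows 1.8 0.0
dropbody 490 [659.2 122.1] [25.5 32.5] 78.6 0.050188630045642835
drop collar 828 [658.3 120.4] [26.7 31.3] 84.7 0.06335310162303802
teat 404 [658.3 118.1] [12.7 12.9] 49.7 0.09827717837454186
```

Call:
arm_command(motion=[{"x": 0, "y": 0, "z": 40, "rx": 0, "ry": 0, "rz": 0, "hand": -0.5}, {"x": 0, "y": 0, "z": 75, "rx": 0, "ry": 0, "rz": 0, "hand": -0.5}, {"x": 0, "y": 0, "z": 102, "rx": 0, "ry": 0, "rz": 0, "hand": -0.5}, {"x": 0, "y": 0, "z": 114, "rx": 0, "ry": 0, "rz": 0, "hand": -0.5}, {"x": 0, "y": 0, "z": 114, "rx": 0, "ry": 0, "rz": 0, "hand": -0.5}, {"x": 0, "y": 0, "z": 114, "rx": 0, "ry": 0, "rz": 0, "hand": 1}, {"x": 0, "y": 0, "z": 114, "rx": 0, "ry": 0, "rz": 0, "hand": 1}, {"x": 0, "y": 0, "z": 114, "rx": 0, "ry": 0, "rz": 0, "hand": 1}, {"x": 0, "y": 0, "z": 114, "rx": 0, "ry": 0, "rz": 0, "hand": 1}], force=30)

```text
clock: 23.98
tcp_pos: [0.658, 0.1189, 0.038]
orientation: [0.001, 0.766, 0.643, 0.001]
wrist_force: [0.6, 0.4, 6.3]
finger_gap: 0.0314
```

Run:
```python
from h import *
st()
goal([.4635,-.194,.20],-10)
c=viewer.read_camera('wrist'); save(c['image'],'w15.png')
```

```text
t 23.98 tcp [0.658  0.1189 0.038 ] psi -10.0 tilt [ 0.003  0.    -1.   ] F [0.6 0.4 6.3] gap 0.0314 q [0.06 0.6  0.   0.97 0.   1.8 ]
to [0.4635, -0.194, 0.2] -10 shift [-341.9 -136.5 -162.7] rv [ 0.2 -0.  -0. ] rows 6.4 0.0
```

View pics/w15.png

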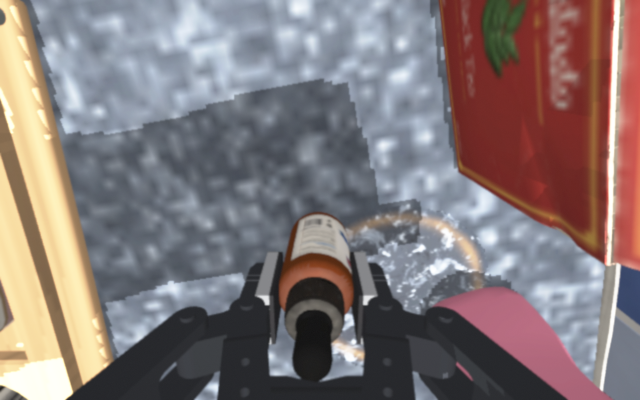

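Call:
arm_command(motion=[{"x": 0, "y": 0, "z": -50, "rx": 0, "ry": 0, "rz": 0, "hand": 1}, {"x": 0, "y": 0, "z": -110, "rx": 0, "ry": 0, "rz": 0, "hand": 1}, {"x": -40, "y": -16, "z": -150, "rx": 0, "ry": 0, "rz": 0, "hand": 1}, {"x": -95, "y": -38, "z": -165, "rx": 0, "ry": 0, "rz": 0, "hand": 1}, {"x": -150, "y": -60, "z": -165, "rx": 0, "ry": 0, "rz": 0, "hand": 1}, {"x": -205, "y": -82, "z": -165, "rx": 0, "ry": 0, "rz": 0, "hand": 1}, {"x": -260, "y": -104, "z": -165, "rx": 0, "ry": 0, "rz": 0, "hand": 1}, {"x": -310, "y": -124, "z": -150, "rx": 0, "ry": 0, "rz": 0, "hand": 1}, {"x": -341, "y": -136, "z": -130, "rx": 0, "ry": 0, "rz": 0, "hand": 1}, {"x": -341, "y": -136, "z": -110, "rx": 0, "ry": 0, "rz": 0, "hand": 1}])

```text
clock: 25.28
tcp_pos: [0.4619, -0.1952, 0.1459]
orientation: [0.0, 0.768, 0.641, -0.0]
wrist_force: [-0.1, 0.2, -1.1]
finger_gap: 0.0313
```

Call:
arm_command(motion=[{"x": 0, "y": 0, "z": 0, "rx": 0, "ry": 0, "rz": 0, "hand": 1}, {"x": 0, "y": 0, "z": 0, "rx": 0, "ry": 0, "rz": 0, "hand": 1}])

```text
clock: 25.52
tcp_pos: [0.4637, -0.1931, 0.1469]
orientation: [0.0, 0.766, 0.643, 0.0]
wrist_force: [0.3, -0.1, -0.8]
finger_gap: 0.0313
```

Run:
```python
from h import *
st()
goal([.4635,-.1935,.06],-10)
c=viewer.read_camera('wrist'); save(c['image'],'w16.png')
P=cloud(c);m=(abs(P[...,2]-.039)<.005)&(P[...,0]>.38)&(P[...,0]<.57)&(P[...,1]>-.27)&(P[...,1]<-.03); Q=P[m]; print(len(Q),cv2.minAreaRect(Q[:,:2].astype(np.float32)*1000))
```

```text
t 25.52 tcp [ 0.4637 -0.1931  0.1469] psi -10.0 tilt [ 0. -0. -1.] F [ 0.3 -0.1 -0.8] gap 0.0313 q [-0.55  0.22 -0.3   1.06  0.    1.19]
to [0.4635, -0.1935, 0.06] -10 shift [-0.4 -0.2 86.9] rv [ 0.  0. -0.] rows 1.4 0.0
15280 ((461.7047424316406, -149.40615844726562), (175.0855712890625, 86.13436126708984), 89.05266571044922)
```

View pics/w16.png

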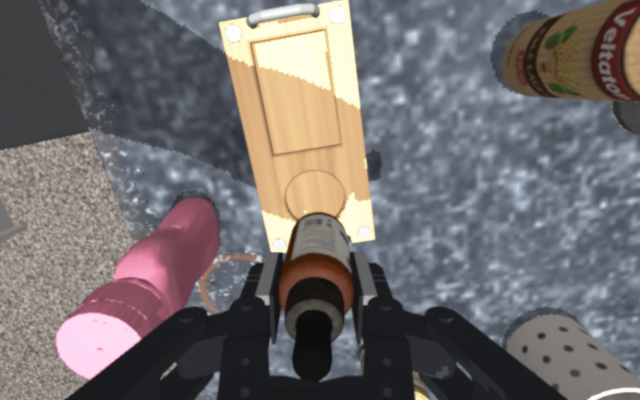

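Call:
arm_command(motion=[{"x": -1, "y": -1, "z": 25, "rx": 0, "ry": 0, "rz": 0, "hand": 1}, {"x": -1, "y": -1, "z": 45, "rx": 0, "ry": 0, "rz": 0, "hand": 1}, {"x": -1, "y": -1, "z": 60, "rx": 0, "ry": 0, "rz": 0, "hand": 1}, {"x": -1, "y": -1, "z": 72, "rx": 0, "ry": 0, "rz": 0, "hand": 1}, {"x": -1, "y": -1, "z": 82, "rx": 0, "ry": 0, "rz": 0, "hand": 1}, {"x": -1, "y": -1, "z": 82, "rx": 0, "ry": 0, "rz": 0, "hand": 1}])

```text
clock: 26.32
tcp_pos: [0.4618, -0.1937, 0.0637]
orientation: [-0.001, 0.766, 0.643, -0.0]
wrist_force: [-0.3, -0.9, -0.2]
finger_gap: 0.0313
```

Run:
```python
from h import *
st()
c=viewer.read_camera('wrist'); save(c['image'],'w17.png')
```

```text
t 26.32 tcp [ 0.4618 -0.1937  0.0637] psi -10.0 tilt [-0.001  0.001 -1.   ] F [-0.3 -0.9 -0.2] gap 0.0313 q [-0.56  0.29 -0.42  0.86  0.    1.19]
```

View pics/w17.png

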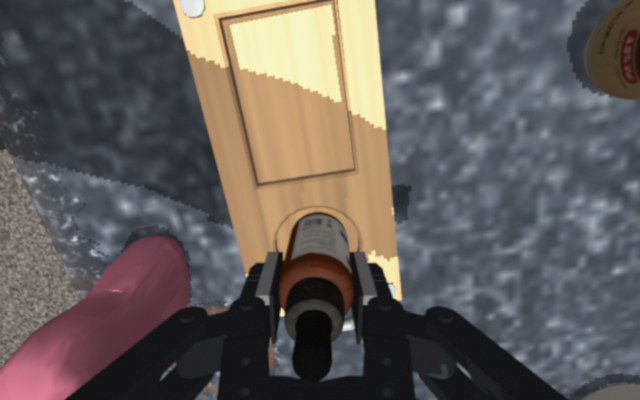

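Call:
arm_command(motion=[{"x": 0, "y": 0, "z": 4, "rx": 0, "ry": 0, "rz": 0, "hand": 1}, {"x": 0, "y": 0, "z": 8, "rx": 0, "ry": 0, "rz": 0, "hand": 1}, {"x": 0, "y": 0, "z": 11, "rx": 0, "ry": 0, "rz": 0, "hand": 1}, {"x": 0, "y": 0, "z": 12, "rx": 0, "ry": 0, "rz": 0, "hand": 1}, {"x": 0, "y": 0, "z": 12, "rx": 0, "ry": 0, "rz": 0, "hand": 1}])

```text
clock: 27.0
tcp_pos: [0.4621, -0.194, 0.0522]
orientation: [-0.0, 0.766, 0.643, 0.0]
wrist_force: [-0.8, -0.7, -0.9]
finger_gap: 0.0314
```

Call:
arm_command(motion=[{"x": 0, "y": 0, "z": 1, "rx": 0, "ry": 0, "rz": 0, "hand": 1}, {"x": 0, "y": 0, "z": 2, "rx": 0, "ry": 0, "rz": 0, "hand": 1}, {"x": 0, "y": 0, "z": 2, "rx": 0, "ry": 0, "rz": 0, "hand": 1}])

```text
clock: 27.38
tcp_pos: [0.4625, -0.1942, 0.051]
orientation: [0.0, 0.766, 0.643, 0.0]
wrist_force: [-1.2, -0.1, 4.2]
finger_gap: 0.0318
```

Call:
arm_command(motion=[{"x": 0, "y": 0, "z": 0, "rx": 0, "ry": 0, "rz": 0, "hand": 0}, {"x": 0, "y": 0, "z": 0, "rx": 0, "ry": 0, "rz": 0, "hand": -0.5}, {"x": 0, "y": 0, "z": 0, "rx": 0, "ry": 0, "rz": 0, "hand": -0.5}, {"x": 0, "y": 0, "z": 0, "rx": 0, "ry": 0, "rz": 0, "hand": -0.5}, {"x": 0, "y": 0, "z": -30, "rx": 0, "ry": 0, "rz": 0, "hand": -0.5}, {"x": 0, "y": 0, "z": -75, "rx": 0, "ry": 0, "rz": 0, "hand": -0.5}, {"x": 0, "y": 0, "z": -130, "rx": 0, "ry": 0, "rz": 0, "hand": -1}, {"x": 0, "y": 0, "z": -190, "rx": 0, "ry": 0, "rz": 0, "hand": -1}, {"x": 0, "y": 0, "z": -239, "rx": 0, "ry": 0, "rz": 0, "hand": -1}, {"x": 0, "y": 0, "z": -239, "rx": 0, "ry": 0, "rz": 0, "hand": -1}])

```text
clock: 28.62
tcp_pos: [0.4641, -0.1952, 0.2936]
orientation: [0.004, 0.766, 0.643, 0.001]
wrist_force: [-0.2, 0.4, -0.4]
finger_gap: 0.0849
```

Run:
```python
from h import *
import pickle
st()
c=viewer.read_camera('wrist'); save(c['image'],'w18.png')
P=cloud(c);m=(abs(P[...,2]-.039)<.005)&(P[...,0]>.38)&(P[...,0]<.57)&(P[...,1]>-.27)&(P[...,1]<-.03); Q=P[m]; print(len(Q),cv2.minAreaRect(Q[:,:2].astype(np.float32)*1000))
c=viewer.read_camera('top');P=cloud(c);save(c['image'],'t18.png')
for a in (.1,.15,.155):
    m=(P[...,0]>.45)&(P[...,0]<.57)&(P[...,1]>.34)&(P[...,1]<.45)&(P[...,2]>a)&(P[...,2]<.18)&(np.hypot(P[...,0]-.512,P[...,1]-.397)<.05);Q=P[m]; print(len(Q),cv2.minAreaRect(Q[:,:2].astype(np.float32)*1000))
```

```text
t 28.62 tcp [ 0.4641 -0.1952  0.2936] psi -10.0 tilt [ 0.007 -0.004 -1.   ] F [-0.2  0.4 -0.4] gap 0.0849 q [-0.56  0.16 -0.01  1.4   0.    1.19]
6836 ((461.4053955078125, -149.31454467773438), (175.04037475585938, 86.06029510498047), 89.0279312133789)
447 ((512.48681640625, 397.513671875), (37.396034240722656, 63.85517501831055), 24.630918502807617)
304 ((512.72509765625, 398.0050048828125), (36.553348541259766, 63.16053009033203), 24.630918502807617)
292 ((512.72509765625, 398.0050048828125), (36.553348541259766, 63.16053009033203), 24.630918502807617)
```

View pics/w18.png

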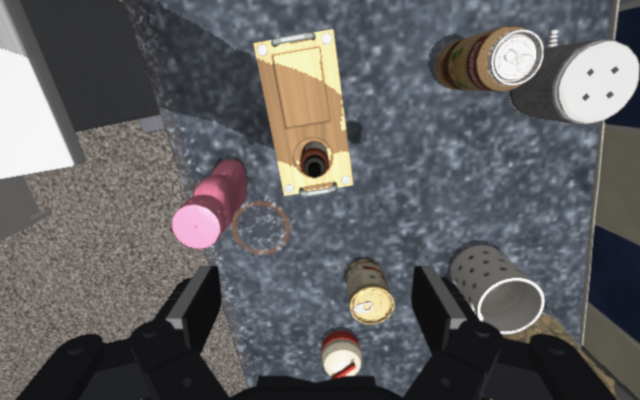

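View pics/t18.png

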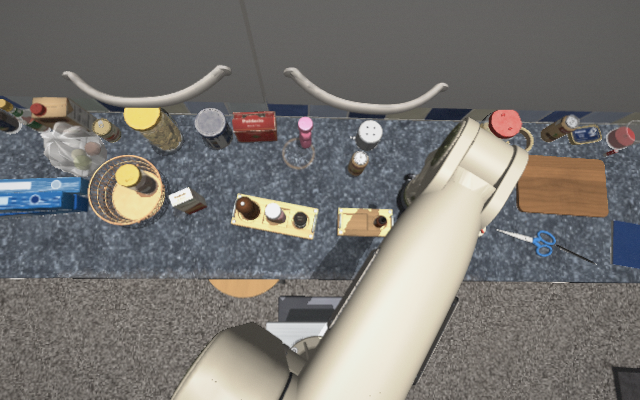

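```bash
python3 -c "
from h import *
goal([.5115,.3965,.30],24.6)"
```

```text
to [0.5115, 0.3965, 0.3] 24.6 shift [590.2 -54.6 -10.8] rv [  0.    0.  -34.6] rows 9.5 3.2
```

Call:
arm_command(motion=[{"x": 590, "y": -55, "z": -8, "rx": 0, "ry": 0, "rz": -5, "hand": -1}, {"x": 590, "y": -55, "z": -8, "rx": 0, "ry": 0, "rz": -10, "hand": -1}, {"x": 590, "y": -55, "z": -8, "rx": 0, "ry": 0, "rz": -15, "hand": -1}, {"x": 590, "y": -55, "z": -8, "rx": 0, "ry": 0, "rz": -20, "hand": -1}, {"x": 590, "y": -55, "z": -8, "rx": 0, "ry": 0, "rz": -25, "hand": -1}, {"x": 590, "y": -55, "z": -8, "rx": 0, "ry": 0, "rz": -30, "hand": -1}, {"x": 590, "y": -55, "z": -8, "rx": 0, "ry": 0, "rz": -34.6, "hand": -1}, {"x": 590, "y": -55, "z": -8, "rx": 0, "ry": 0, "rz": -34.6, "hand": -1}, {"x": 590, "y": -55, "z": -8, "rx": 0, "ry": 0, "rz": -34.6, "hand": -1}, {"x": 590, "y": -55, "z": -8, "rx": 0, "ry": 0, "rz": -34.6, "hand": -1}])

```text
clock: 29.98
tcp_pos: [0.5096, 0.3994, 0.294]
orientation: [-0.001, 0.539, 0.842, -0.002]
wrist_force: [0.4, -0.3, 0.8]
finger_gap: 0.0856
```

Call:
arm_command(motion=[{"x": 0, "y": 0, "z": 0, "rx": 0, "ry": 0, "rz": 0, "hand": -1}, {"x": 0, "y": 0, "z": 0, "rx": 0, "ry": 0, "rz": 0, "hand": -1}])

```text
clock: 30.22
tcp_pos: [0.5103, 0.3957, 0.2956]
orientation: [-0.001, 0.541, 0.841, -0.001]
wrist_force: [0.6, -0.1, 0.2]
finger_gap: 0.0856
```

Run:
```python
from h import *
st()
c=viewer.read_camera('wrist'); save(c['image'],'w19.png')
P=cloud(c)
m=(np.hypot(P[...,0]-.512,P[...,1]-.397)<.05)&(P[...,2]>.155)&(P[...,2]<.18);Q=P[m]; print(len(Q),cv2.minAreaRect(Q[:,:2].astype(np.float32)*1000))
goal([.5115,.3965,.1215],24.6)
m=(np.hypot(P[...,0]-.564,P[...,1]-.421)<.05)&(P[...,2]>.03);Q=P[m];print(len(Q)); 
m&=(np.hypot(P[...,0]-.512,P[...,1]-.397)>.045);Q=P[m];print(len(Q),Q.min(0) if len(Q) else 0,Q.max(0) if len(Q) else 0)
```

```text
t 30.23 tcp [0.5103 0.3957 0.2956] psi 24.6 tilt [-0.003 -0.002 -1.   ] F [ 0.6 -0.1  0.2] gap 0.0856 q [ 0.54  0.46  0.42  1.53 -0.    1.68]
2952 ((511.0807189941406, 397.02471923828125), (35.060245513916016, 62.67164611816406), 25.245290756225586)
to [0.5115, 0.3965, 0.1215] 24.6 shift [  0.7   1.6 174.8] rv [-0.1  0.  -0.1] rows 2.8 0.0
15642
8301 [0.54581441 0.41020236 0.31260931] [0.57320132 0.43849612 0.37871358]
```

View pics/w19.png

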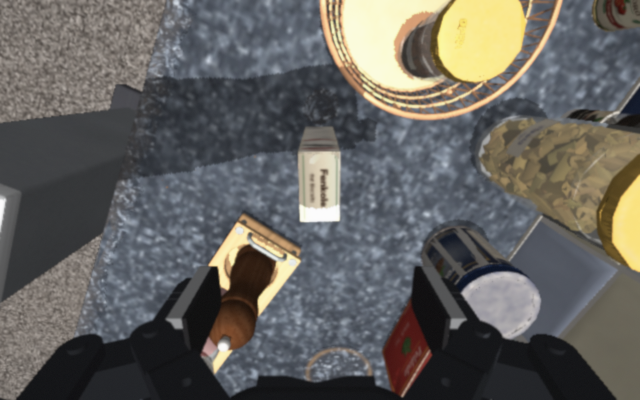

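Call:
arm_command(motion=[{"x": 1, "y": 1, "z": 50, "rx": 0, "ry": 0, "rz": 0, "hand": -1}, {"x": 1, "y": 1, "z": 100, "rx": 0, "ry": 0, "rz": 0, "hand": -1}, {"x": 1, "y": 1, "z": 140, "rx": 0, "ry": 0, "rz": 0, "hand": -1}, {"x": 1, "y": 1, "z": 165, "rx": 0, "ry": 0, "rz": 0, "hand": -1}, {"x": 1, "y": 1, "z": 175, "rx": 0, "ry": 0, "rz": 0, "hand": -1}, {"x": 1, "y": 1, "z": 175, "rx": 0, "ry": 0, "rz": 0, "hand": 1}, {"x": 1, "y": 1, "z": 175, "rx": 0, "ry": 0, "rz": 0, "hand": 1}, {"x": 1, "y": 1, "z": 175, "rx": 0, "ry": 0, "rz": 0, "hand": 1}, {"x": 1, "y": 1, "z": 175, "rx": 0, "ry": 0, "rz": 0, "hand": 1}, {"x": 1, "y": 1, "z": 175, "rx": 0, "ry": 0, "rz": 0, "hand": 1}], force=30)

```text
clock: 31.52
tcp_pos: [0.5124, 0.3984, 0.1241]
orientation: [0.001, 0.54, 0.841, 0.001]
wrist_force: [0.7, -0.7, 6.1]
finger_gap: 0.0379
```

Call:
arm_command(motion=[{"x": 0, "y": 0, "z": -40, "rx": 0, "ry": 0, "rz": 0, "hand": 1}, {"x": 0, "y": 0, "z": -95, "rx": 0, "ry": 0, "rz": 0, "hand": 1}, {"x": 0, "y": 0, "z": -155, "rx": 0, "ry": 0, "rz": 0, "hand": 1}, {"x": 0, "y": 0, "z": -215, "rx": 0, "ry": 0, "rz": 0, "hand": 1}, {"x": 0, "y": 0, "z": -235, "rx": 0, "ry": 0, "rz": 0, "hand": 1}, {"x": 0, "y": 0, "z": -235, "rx": 0, "ry": 0, "rz": 0, "hand": 1}])

```text
clock: 32.28
tcp_pos: [0.512, 0.3984, 0.3592]
orientation: [0.001, 0.54, 0.841, 0.002]
wrist_force: [0.4, 1.0, -1.2]
finger_gap: 0.0381
```

Run:
```python
from h import *
st()
goal([.4637,-.115,.36],-0.9)
c=viewer.read_camera('wrist'); save(c['image'],'w20.png')
```

```text
t 32.27 tcp [0.512  0.3984 0.3592] psi 24.6 tilt [ 0.003  0.002 -1.   ] F [ 0.4  1.  -1.2] gap 0.0381 q [0.54 0.49 0.62 1.7  0.   1.68]
to [0.4637, -0.115, 0.36] -0.9 shift [-446.8 -257.4   -2.1] rv [ 0.2 -0.1 25.5] rows 8.3 2.4
```

View pics/w20.png

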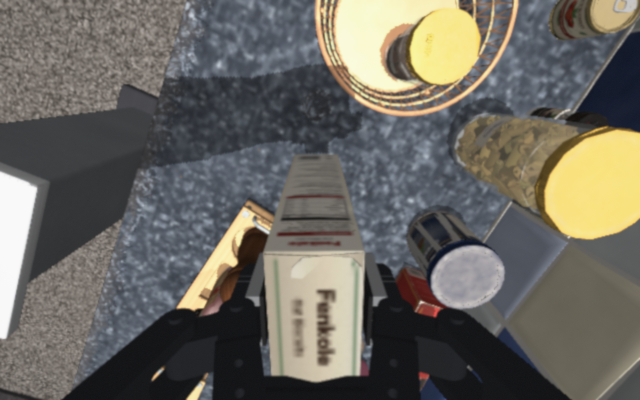

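Call:
arm_command(motion=[{"x": -35, "y": -20, "z": 0, "rx": 0, "ry": 0, "rz": 3, "hand": 1}, {"x": -80, "y": -46, "z": 0, "rx": 0, "ry": 0, "rz": 6, "hand": 1}, {"x": -130, "y": -75, "z": 0, "rx": 0, "ry": 0, "rz": 9, "hand": 1}, {"x": -180, "y": -104, "z": 0, "rx": 0, "ry": 0, "rz": 12, "hand": 1}, {"x": -230, "y": -132, "z": 0, "rx": 0, "ry": 0, "rz": 15, "hand": 1}, {"x": -280, "y": -161, "z": 0, "rx": 0, "ry": 0, "rz": 18, "hand": 1}, {"x": -330, "y": -190, "z": 0, "rx": 0, "ry": 0, "rz": 21, "hand": 1}, {"x": -380, "y": -219, "z": 0, "rx": 0, "ry": 0, "rz": 24, "hand": 1}, {"x": -425, "y": -245, "z": 0, "rx": 0, "ry": 0, "rz": 25.5, "hand": 1}, {"x": -447, "y": -257, "z": 0, "rx": 0, "ry": 0, "rz": 25.5, "hand": 1}])

```text
clock: 33.58
tcp_pos: [0.462, -0.1176, 0.3548]
orientation: [-0.002, 0.714, 0.7, -0.001]
wrist_force: [-0.6, 0.4, -0.4]
finger_gap: 0.0382
```

Call:
arm_command(motion=[{"x": 0, "y": 0, "z": 30, "rx": 0, "ry": 0, "rz": 0, "hand": 1}, {"x": 0, "y": 0, "z": 70, "rx": 0, "ry": 0, "rz": 0, "hand": 1}, {"x": 0, "y": 0, "z": 105, "rx": 0, "ry": 0, "rz": 0, "hand": 1}, {"x": 0, "y": 0, "z": 115, "rx": 0, "ry": 0, "rz": 0, "hand": 1}, {"x": 0, "y": 0, "z": 115, "rx": 0, "ry": 0, "rz": 0, "hand": 1}, {"x": 0, "y": 0, "z": 115, "rx": 0, "ry": 0, "rz": 0, "hand": 1}])

```text
clock: 34.33
tcp_pos: [0.4641, -0.1158, 0.2434]
orientation: [0.001, 0.713, 0.701, 0.0]
wrist_force: [0.6, -0.4, -0.6]
finger_gap: 0.0384
```

Run:
```python
from h import *
st()
goal([.4637,-.115,.15],-0.9)
c=viewer.read_camera('wrist'); save(c['image'],'w21.png')
P=cloud(c);m=(abs(P[...,2]-.039)<.005)&(P[...,0]>.38)&(P[...,0]<.57)&(P[...,1]>-.27)&(P[...,1]<-.03); Q=P[m]; print(len(Q),cv2.minAreaRect(Q[:,:2].astype(np.float32)*1000))
```

```text
t 34.33 tcp [ 0.4641 -0.1158  0.2434] psi -0.9 tilt [ 0.002 -0.001 -1.   ] F [ 0.6 -0.4 -0.6] gap 0.0384 q [-0.41  0.12 -0.17  1.28  0.    1.17]
to [0.4637, -0.115, 0.15] -0.9 shift [ 0.8 -0.6 93.4] rv [ 0.1  0.  -0. ] rows 1.5 0.0
2876 ((462.1617736816406, -114.50328826904297), (104.44371795654297, 86.12586212158203), 89.08405303955078)
```

View pics/w21.png

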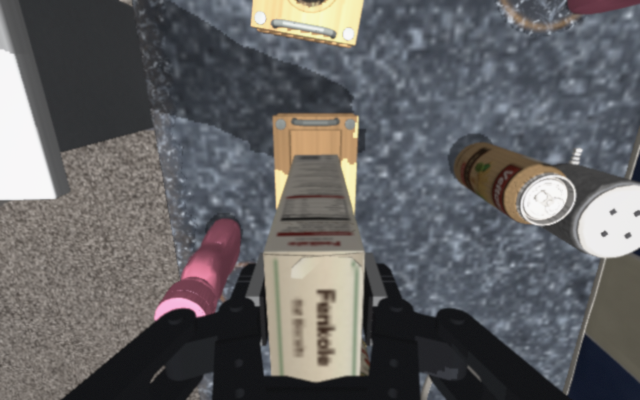

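Call:
arm_command(motion=[{"x": 1, "y": -1, "z": 25, "rx": 0, "ry": 0, "rz": 0, "hand": 1}, {"x": 1, "y": -1, "z": 50, "rx": 0, "ry": 0, "rz": 0, "hand": 1}, {"x": 1, "y": -1, "z": 70, "rx": 0, "ry": 0, "rz": 0, "hand": 1}, {"x": 1, "y": -1, "z": 83, "rx": 0, "ry": 0, "rz": 0, "hand": 1}, {"x": 1, "y": -1, "z": 92, "rx": 0, "ry": 0, "rz": 0, "hand": 1}, {"x": 1, "y": -1, "z": 98, "rx": 0, "ry": 0, "rz": 0, "hand": 1}, {"x": 1, "y": -1, "z": 98, "rx": 0, "ry": 0, "rz": 0, "hand": 1}])

```text
clock: 35.25
tcp_pos: [0.4625, -0.1145, 0.1443]
orientation: [-0.0, 0.713, 0.701, 0.0]
wrist_force: [-0.1, 0.2, -1.1]
finger_gap: 0.0384
```

Run:
```python
from h import *
st()
c=viewer.read_camera('wrist'); save(c['image'],'w22.png')
```

```text
t 35.25 tcp [ 0.4625 -0.1145  0.1443] psi -0.9 tilt [-0.  0. -1.] F [-0.1  0.2 -1.1] gap 0.0384 q [-0.41  0.17 -0.36  1.04  0.    1.18]
```

View pics/w22.png

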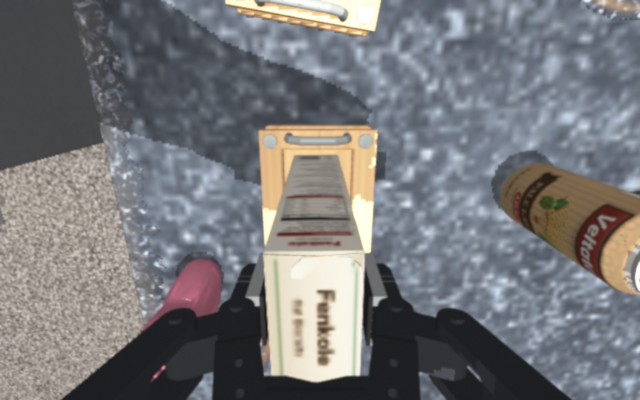

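In the cut-out with no resistance. I'll lower the last 7 to 9 mm.

Call:
arm_command(motion=[{"x": 0, "y": 0, "z": 3, "rx": 0, "ry": 0, "rz": 0, "hand": 1}, {"x": 0, "y": 0, "z": 5, "rx": 0, "ry": 0, "rz": 0, "hand": 1}, {"x": 0, "y": 0, "z": 7, "rx": 0, "ry": 0, "rz": 0, "hand": 1}, {"x": 0, "y": 0, "z": 8, "rx": 0, "ry": 0, "rz": 0, "hand": 1}, {"x": 0, "y": 0, "z": 8, "rx": 0, "ry": 0, "rz": 0, "hand": 1}])

```text
clock: 35.92
tcp_pos: [0.4625, -0.1146, 0.137]
orientation: [0.0, 0.713, 0.701, 0.0]
wrist_force: [-1.9, -0.4, 5.8]
finger_gap: 0.0379
```

Call:
arm_command(motion=[{"x": 0, "y": 0, "z": 0, "rx": 0, "ry": 0, "rz": 0, "hand": -0.1}, {"x": 0, "y": 0, "z": 0, "rx": 0, "ry": 0, "rz": 0, "hand": -1}, {"x": 0, "y": 0, "z": 0, "rx": 0, "ry": 0, "rz": 0, "hand": -1}, {"x": 0, "y": 0, "z": 0, "rx": 0, "ry": 0, "rz": 0, "hand": -1}, {"x": 0, "y": 0, "z": -30, "rx": 0, "ry": 0, "rz": 0, "hand": -1}, {"x": 0, "y": 0, "z": -80, "rx": 0, "ry": 0, "rz": 0, "hand": -1}, {"x": 0, "y": 0, "z": -140, "rx": 0, "ry": 0, "rz": 0, "hand": -1}, {"x": 0, "y": 0, "z": -180, "rx": 0, "ry": 0, "rz": 0, "hand": -1}, {"x": 0, "y": 0, "z": -180, "rx": 0, "ry": 0, "rz": 0, "hand": -1}])

```text
clock: 37.05
tcp_pos: [0.4641, -0.1152, 0.3197]
orientation: [0.003, 0.713, 0.701, 0.001]
wrist_force: [-0.1, -0.3, 0.7]
finger_gap: 0.0855
```

Call:
arm_command(motion=[{"x": -160, "y": 0, "z": 0, "rx": 0, "ry": 0, "rz": 0, "hand": -1}, {"x": -160, "y": 0, "z": 0, "rx": 0, "ry": 0, "rz": 0, "hand": -1}, {"x": -160, "y": 0, "z": 0, "rx": 0, "ry": 0, "rz": 0, "hand": -1}, {"x": -160, "y": 0, "z": 0, "rx": 0, "ry": 0, "rz": 0, "hand": -1}, {"x": -160, "y": 0, "z": 0, "rx": 0, "ry": 0, "rz": 0, "hand": -1}])

```text
clock: 37.67
tcp_pos: [0.4594, -0.2739, 0.3151]
orientation: [-0.001, 0.713, 0.701, 0.0]
wrist_force: [-1.4, -0.0, 0.2]
finger_gap: 0.0854
```

Run:
```python
from h import *
st()
c=viewer.read_camera('wrist'); save(c['image'],'w23.png')
P=cloud(c)
m=(np.hypot(P[...,0]-.463,P[...,1]+.114)<.05)&(P[...,2]>.16)&(P[...,2]<.2);Q=P[m]; print('packet',len(Q),cv2.minAreaRect(Q[:,:2].astype(np.float32)*1000),np.median(Q[:,2]))
c=viewer.read_camera('top'); save(cv2.resize(c['image'][90:280,130:480],None,fx=2.2,fy=2.2,interpolation=cv2.INTER_CUBIC),'t23.png')
P=cloud(c)
for n,xy,a in [('mill',(.492,.222),.14),('bottle',(.477,.137),.15),('jar',(.463,.059),.105),('packet',(.463,-.114),.16),('dropper',(.462,-.194),.06),('can',(.647,-.12),.12),('tin',(.506,-.391),.06)]:
    m=(np.hypot(P[...,0]-xy[0],P[...,1]-xy[1])<.04)&(P[...,2]>a)&(P[...,2]<.2);Q=P[m]
    if len(Q)>3:
        r=cv2.minAreaRect(Q[:,:2].astype(np.float32)*1000); print(n,len(Q),np.round(r[0]),np.round(r[1]),round(r[2]),Q[:,2].max().round(3))
c=viewer.read_camera('scene'); save(c['image'],'s23.png')
```

```text
t 37.67 tcp [ 0.4594 -0.2739  0.3151] psi -1.0 tilt [-0.002  0.002 -1.   ] F [-1.4 -0.   0.2] gap 0.0854 q [-0.69  0.23  0.13  1.48  0.    0.9 ]
packet 1274 ((460.3702087402344, -139.65342712402344), (15.700214385986328, 34.8205680847168), 89.06804656982422) 0.17923655284183704
mill 240 [495. 221.] [48. 47.] 87 0.185
bottle 202 [477. 137.] [42. 43.] 0 0.172
jar 150 [463.  60.] [39. 39.] 2 0.123
packet 294 [ 463. -113.] [35. 62.] 1 0.183
dropper 106 [ 465. -203.] [53. 32.] 88 0.113
can 201 [ 647. -119.] [47. 45.] 72 0.136
tin 45 [ 498. -370.] [49. 16.] 22 0.076
```

View pics/w23.png

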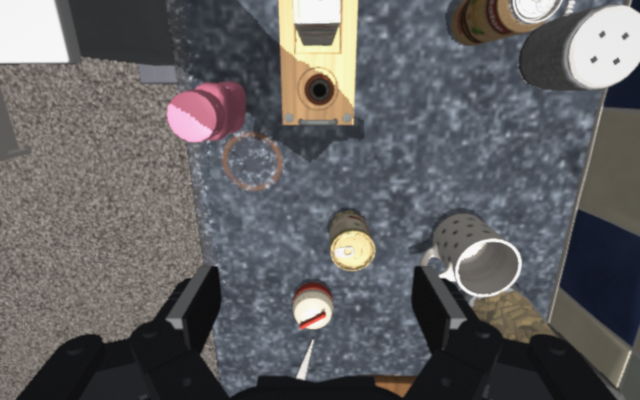

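View pics/t23.png

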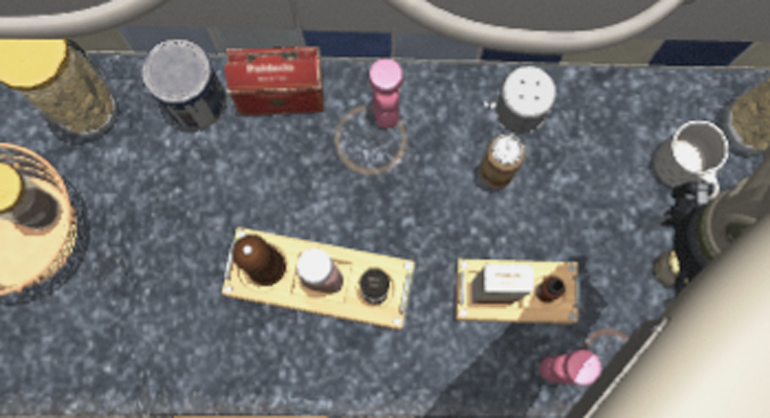

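View pics/s23.png

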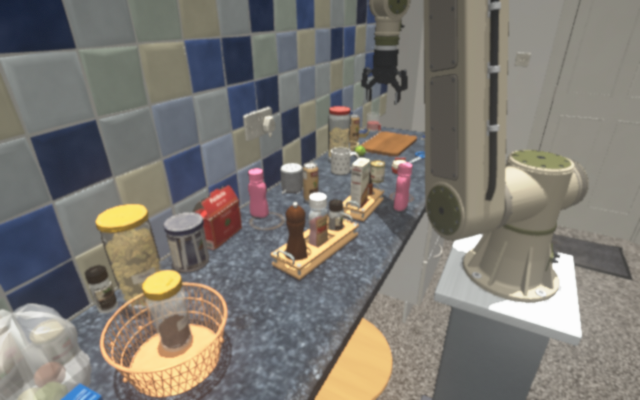

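The overhead, scene and wrist views show all five things standing in their cut-outs at the right heights (mill top 0.185 m, bottle 0.172 m, jar 0.123 m, packet about 0.18 m). The can and tin still stand and the arm is clear, so I'm handing in.

```bash
python3 -c "
from h import *
print(hand_in())"
```

```text
the job is handed in; nothing more can be done
None
```

Both stands are made up and the job is handed in, at about 38 s of the 128 s allowed. I placed them in the order mill, spice jar, squeeze bottle, dropper bottle, packet. Each was lowered until it touched the base board (4–13 N at the wrist), then let go.

**Last checks:** the final overhead, scene and wrist views show all five standing upright in the matching cut-outs. Mill, bottle, jar and packet tops were within about 5 mm of the expected height. The gripper was open, clear of everything, and at 0.315 m. The can measured where it started.

**Checks that were incomplete or disagreed:**
- **Paste tin:** it was partly hidden from the overhead camera at the end, so its position reading there was off. The wrist view shows it still standing, and the arm never went near it.
- **Dropper bottle:** the packet was mixed into its final overhead measurement, so I relied on the close wrist picture, which shows it upright in its cut-out.
- **Camera offset:** the overhead and wrist cameras disagreed by about 2–3 mm throughout. I aimed between them, and everything went in without touching a deck.

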